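# Run casings down the anti-static chute into a hand-held box

## Task

Move the tape dispenser out from under the chute's mouth and stand it upright on the white foam sheet, and lay every casing from the cardboard (not the finished rows in the white tray) in the chute above its closed gate. Then hold the grey box under the mouth, lift the gate with the box's rims so that all the casings slide into it while you hold it there, and set the box with its casings down level in the middle of the black rubber mat. Leave the gate shut and the other things on the bench where they are.

Things in the scene. Friction and masses are not known exactly. Their poses are not given: they have to be found in the camera images.
- chute: Fixed aluminium chute on a stand. Origin on the bench below the middle of its lower end (the lip); z up; casings slide towards its -x (the robot's right). The floor rises from the lip towards +x at 30 degrees, 260 mm long along the slope, 96 mm wide inside (y), with side walls 24 mm high, 4 mm thick. Stand: x = 40 to 240 mm, |y| < 65 mm.
- lip (a point): Middle of the chute floor's lower edge, 160 mm above the bench, where the casings come off. Axes as chute.
- load_point (a point): Point on the middle of the channel floor 160 mm up the slope from the lip, 240 mm above the bench: a good place to let go of a casing. The floor is slippery (friction about 0.2): a casing laid there slides down to the gate by itself and waits, behind earlier ones. Axes as chute.
- ion_bar (a point): Centre of the white ioniser bar that crosses over the channel 65 mm up the slope from the lip: 130 mm wide, 22 mm along the slope, 18 mm thick, underside 41 mm off the floor. Casings pass under it; lay them in above it. Axes as chute.
- gate (a joint): Lift of the gate in m: 0 shut, 0.035 fully up (stop). A clear plate just outside the lip blocks the channel. Its steel frame (crossbar 164 mm wide, top 210 mm above the bench when shut) slides straight up and falls shut by itself: about 1.2 N to lift, 2.1 N fully up. Lifted to 0.025 or more it lets all casings out within about a second.
- wings (a point): Point midway between the gate frame's two flat wings, level with their undersides, 117 mm above the bench when shut and rising with the gate. Wings: in the chute's frame x = -50 to +2, |y| = 52 to 82 mm. A box held below them (yaw as the chute, origin near x = -45, y = 0 of the chute) and raised lifts both with its side rims; fully up, the rims are 8 mm below the lip.
- box: Loose grey plastic catch box, 110 mm (x) by 132 mm (y) outside and 46 mm high, walls 4 mm, open on top, 0.2 kg empty. Origin at the centre of its underside. A flat upright handle fin stands out from its -x end: 14 mm thick along y, x from -98 to -54 mm, z from 10 to 56 mm.
- box_handle (a point): Grip point on the box's fin, at x = -79, y = 0, z = 40 mm of the box: pinch it from above across the fin's 14 mm (along the box's y), with a firm grip (about 50 N). Axes as box.
- dispenser: Loose blue tape dispenser, at the start standing just in front of the chute's mouth, where it blocks the box. 48 mm wide (y); main block x = -50 to +18 mm, 58 mm high, the tape roll (20 mm wide) standing up to 78 mm; nose 30 mm high, to x = +57 mm. 0.35 kg. Origin at the centre of its underside; grip it from above across its 48 mm at x = -16, z = 45 mm.
- pad: White foam sheet fixed on the bench, 110 by 150 mm and 4 mm thick: the place for the tape dispenser. Origin at the centre of its underside.
- mat: Black rubber mat fixed on the bench, 170 by 150 mm and 3 mm thick: the place for the filled box. Origin at the centre of its underside.
- casing0: Pink anodised metal casing, 40 mm (x) by 26 mm (y) by 14 mm high with rounded edges, 30 g, at the start lying on a 4 mm thick sheet of cardboard. Origin at the centre of its underside. Between four and six casings are there; absent ones read None from the start (and so does one in the fingers).
- casing1: Pink anodised metal casing, 40 mm (x) by 26 mm (y) by 14 mm high with rounded edges, 30 g, at the start lying on a 4 mm thick sheet of cardboard. Origin at the centre of its underside. Between four and six casings are there; absent ones read None from the start (and so does one in the fingers).
- casing2: Pink anodised metal casing, 40 mm (x) by 26 mm (y) by 14 mm high with rounded edges, 30 g, at the start lying on a 4 mm thick sheet of cardboard. Origin at the centre of its underside. Between four and six casings are there; absent ones read None from the start (and so does one in the fingers).
- casing3: Pink anodised metal casing, 40 mm (x) by 26 mm (y) by 14 mm high with rounded edges, 30 g, at the start lying on a 4 mm thick sheet of cardboard. Origin at the centre of its underside. Between four and six casings are there; absent ones read None from the start (and so does one in the fingers).
- casing4: Pink anodised metal casing, 40 mm (x) by 26 mm (y) by 14 mm high with rounded edges, 30 g, at the start lying on a 4 mm thick sheet of cardboard. Origin at the centre of its underside. Between four and six casings are there; absent ones read None from the start (and so does one in the fingers).
- casing5: Pink anodised metal casing, 40 mm (x) by 26 mm (y) by 14 mm high with rounded edges, 30 g, at the start lying on a 4 mm thick sheet of cardboard. Origin at the centre of its underside. Between four and six casings are there; absent ones read None from the start (and so does one in the fingers).
- tape_roll: Bystander, to be left where it is: roll of packing tape lying flat, 68 mm across and 22 mm high. Origin at the centre of its underside.
- screwdriver: Bystander, to be left where it is: screwdriver lying on the bench. Origin at the centre of its underside.
- cleaner: Bystander, to be left where it is: white bottle of cleaner, 60 mm across and 120 mm tall. Origin at the centre of its underside.
- glue_jar: Bystander, to be left where it is: glue jar, 64 mm across and 70 mm tall. Origin at the centre of its underside.
- block: Bystander, to be left where it is: wooden block, 60 by 40 by 30 mm. Origin at the centre of its underside.
- brush: Bystander, to be left where it is: brush lying on the bench. Origin at the centre of its underside.
- pen_cup: Bystander, to be left where it is: steel cup, 72 mm across and 90 mm tall. Origin at the centre of its underside.
Things that resemble listed ones, but are neither listed nor needed, are in the scene too. Leave any yellow look-alike of the casing4 alone. Several things have the shape of the pad; the one meant has the colours described above.

How it is judged:
By the outcome, as a careful person would: the job done as asked, in the order asked, and still so for the second after the job is handed in, with the robot touching nothing.
Of casing0, casing1, casing2, casing3, casing4, casing5 only 4 to 6 are there at a start; the rules pass over those that are not, and their reading is None.
At some moment in a run one of box, dispenser may be knocked a few centimetres aside while the robot is not near it.
It also fails if it takes over 210 s, if anything falls off the work surface, if the arm or the gripper's body presses on something with over 40 N, if the wrist force passes 120 N, or if a joint passes its speed limit or range.

## Robot

A 6-joint arm with a two-finger parallel gripper is mounted at the origin on the work surface. World frame = base frame: x ahead of the robot, y to its left, z up, the work surface at z = 0. Lengths are in mm, angles in rad, forces in N, time in s.
With the tool pointing down it reaches from about 300 to 875 mm from the base axis. Payload 6.4 kg.
Tool frame: the origin (TCP) lies midway between the tips of the shut fingers; the grasp point (between the pads) lies 19 mm behind it; z points along the fingers, y is the direction in which the jaws open and shut (so a half turn about z gives the same grasp; the last joint's range is limited). The gripper opens to 88 mm and grips with 3 to 60 N. Pads are 18 mm wide; open, the fingers measure 123 mm over their backs; the gripper's body (75 mm by 187 mm) begins 45 mm behind the grasp point.
Start: joints at [-1.442, 0.181, 1.607, -0, 1.354, -0.206], TCP at [188.95, -543.083, 238.714] pointing down, gripper open.
Joint ranges: [-2.99, 2.99], [-0.89, 2.07], [0.3, 2.58], [-1.14, 4.28], [0, 2.63], [-3.12, 3.12]. Speed limits (rad/s): [2.57, 2.57, 3.01, 3.14, 3.14, 3.14].

## Interface

Orientations are given as a rotation vector (axis times angle).
In Python, from station import manip gives the robot as it stands.
- The arm moves only by the tool carry_out, never from a script. Its argument "targets" is a list of rows, each a list of 7 numbers: the turn, a rotation vector about the world's x, y, z in degrees, then the shift along the world's x, y, z in m, then the gripper's target within -1 to 1 (fully open at 1, half-way at 0, shut at -1). In form: [[rx, ry, rz, tx, ty, tz, gripper], ...]. A call has 1 to 10 rows; each row shifts and turns the pose as measured when the row begins; what a row does not reach is not made up. A row lasts 1/10 s, in which the tool goes at most 50 mm and 8.59 degrees, less where a joint would pass 70% of its speed; a pose out of reach is approached as far as the arm can. A call is refused whole if a number of a shift passes 0.05 or a number of a turn 8.59, either way. A call with a gripper value outside its range is refused whole. The fingers move at their own pace and stop on an object; the grip force is fixed at half the most. Time passes only in rows, so rows that do not move let the fingers close. It gives the time, the measured TCP pose, the force and the opening at its end, in the units of the state.
- manip.get_state(): the state, without advancing time (a new reading comes with each control period).
- manip.get_image(name): name is "side" or "top"; returns the picture (420x560x3 uint8, blue, green, red); there is no depth.
- manip.get_calibration(name): a dict with "K" (3x3 intrinsics, pixels), "pose" (4x4, takes a point from camera to world coordinates). Camera axes: x right, y down, z forward; pixel columns grow to the right and rows downward; lengths in mm; the calibration is good to about 2 mm. A picture is of the moment at which its call begins. get_calibration takes no time and is no camera call.
- manip.hand_in(): hands the job in, once; it reports no verdict.
The state is a dict: "clock": time; "qpos": joint angles; "qvel": joint speeds; "tau": joint torques, N m; "position": TCP position; "tcp_rot": TCP orientation; "ft_force": force on the tool from outside, world axes, zero at the start; "wrist_torque": the same for the moment, N m; "width": opening from 0.0 (shut) to 1.0 (fully open).
Only numpy, scipy, OpenCV 4.12 (cv2) and the standard library are available. Lean on these libraries where they do the work, as an engineer would, in place of code of your own. Each camera call takes 0.05 s, during which the arm holds its last target.

## Working session

There is one attempt and no reset: what is moved stays moved. The work goes in short steps, Python scripts to look and compute and a tool call to move; the robot and the scene stay as the last step left them, time stands still between calls to the robot, and variables do not carry over. Pictures are saved under pics/ and viewed, and the job is handed in when it is done.

Besides the shell and the picture viewer there is one more tool, called as name([rows], argument=value, ...), one row to a line, values as JSON. carry_out: Moves the arm, as the interface text tells. Its arguments: {"type":"object","properties":{"targets":{"type":"array"}},"required":["targets"]}

```bash
ls; mkdir -p pics; cat > h.py <<'E'
import numpy as np, cv2
from station import manip
def st():
    s=manip.get_state(); print({k:np.round(np.array(s[k]),3).tolist() for k in ("clock","qpos","position","tcp_rot","ft_force","width")}); return s
def snap(name,fn):
    im=np.array(manip.get_image(name)); cv2.imwrite(f"pics/{fn}.png",im); return im
def crop(fn,out,x0,y0,x1,y1,s):
    im=cv2.imread(f"pics/{fn}.png")[y0:y1,x0:x1]; cv2.imwrite(f"pics/{out}.png",cv2.resize(im,None,fx=s,fy=s,interpolation=cv2.INTER_CUBIC))
def ray(name,u,v):
    c=manip.get_calibration(name); K=np.array(c["K"]);P=np.array(c["pose"])
    d=P[:3,:3]@np.linalg.inv(K)@np.array([u,v,1.]); return P[:3,3],d/np.linalg.norm(d)
def onz(name,u,v,z):
    o,d=ray(name,u,v); return o+d*(z-o[2])/d[2]
def tri(a,b):
    # a=(name,u,v)
    o1,d1=ray(*a);o2,d2=ray(*b)
    A=np.stack([d1,-d2],1); t=np.linalg.lstsq(A,o2-o1,rcond=None)[0]
    p,q=o1+t[0]*d1,o2+t[1]*d2; return (p+q)/2,np.linalg.norm(p-q)
def proj(name,p):
    c=manip.get_calibration(name); K=np.array(c["K"]);P=np.linalg.inv(np.array(c["pose"]))
    q=K@(P[:3,:3]@np.array(p,float)+P[:3,3]); return q[:2]/q[2]
E
python3 - <<'E'
from h import *
st(); snap("top","t0"); snap("side","s0")
for n in("top","side"):
    c=manip.get_calibration(n); print(n,np.round(c["K"],1).tolist(),np.round(c["pose"],3).tolist())
for n in ("t0","s0"): crop(n,n+"b",0,0,560,420,1.42)
E
```

```text
pics
{'clock': 0.0, 'qpos': [-1.442, 0.182, 1.608, 0.0, 1.354, -0.206], 'position': [188.887, -542.538, 237.836], 'tcp_rot': [-3.096, -0.523, -0.0], 'ft_force': [-1.318, -0.062, -0.687], 'width': 0.992}
top [[434.9, 0.0, 282.8], [0.0, 434.9, 213.9], [0.0, 0.0, 1.0]] [[0.022, -0.979, 0.2, 211.869], [-1.0, -0.023, -0.001, -44.907], [0.005, -0.2, -0.98, 1756.969], [0.0, 0.0, 0.0, 1.0]]
side [[472.4, 0.0, 281.5], [0.0, 472.4, 206.2], [0.0, 0.0, 1.0]] [[0.993, -0.075, 0.091, 405.886], [-0.116, -0.751, 0.65, -946.646], [0.02, -0.656, -0.755, 1180.555], [0.0, 0.0, 0.0, 1.0]]
```

View pics/t0b.png

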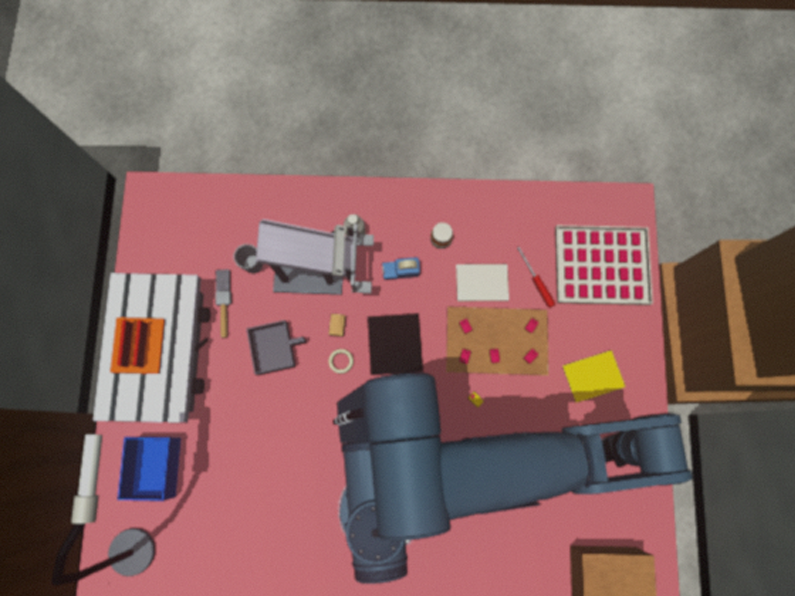

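View pics/s0b.png

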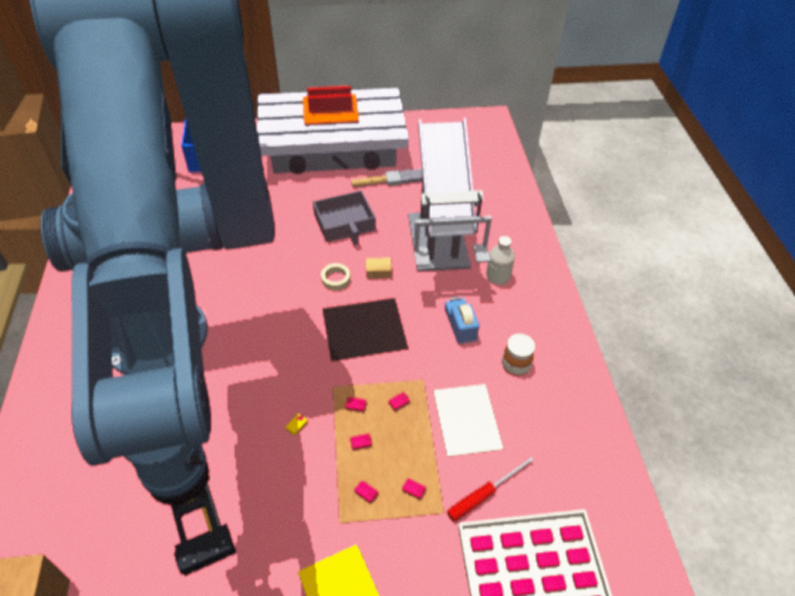

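```bash
python3 - <<'E'
from h import *
crop("t0","t0c1",155,140,305,275,5.3)
crop("t0","t0c2",260,150,400,280,5.5)
crop("s0","s0c1",215,75,375,195,5)
crop("s0","s0c2",220,190,380,370,3.3)
E
```

```text
(no output)
```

View pics/t0c1.png

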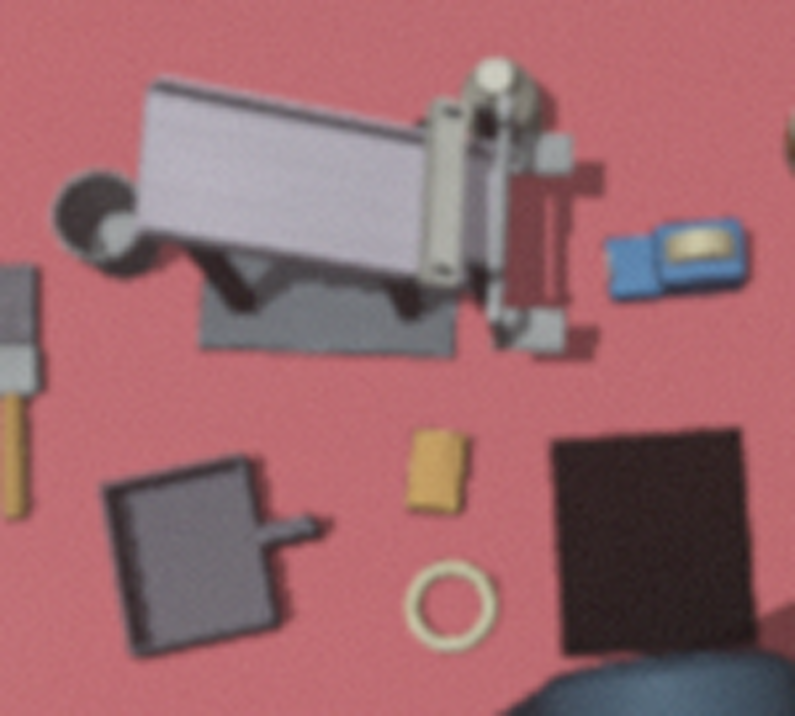

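View pics/t0c2.png

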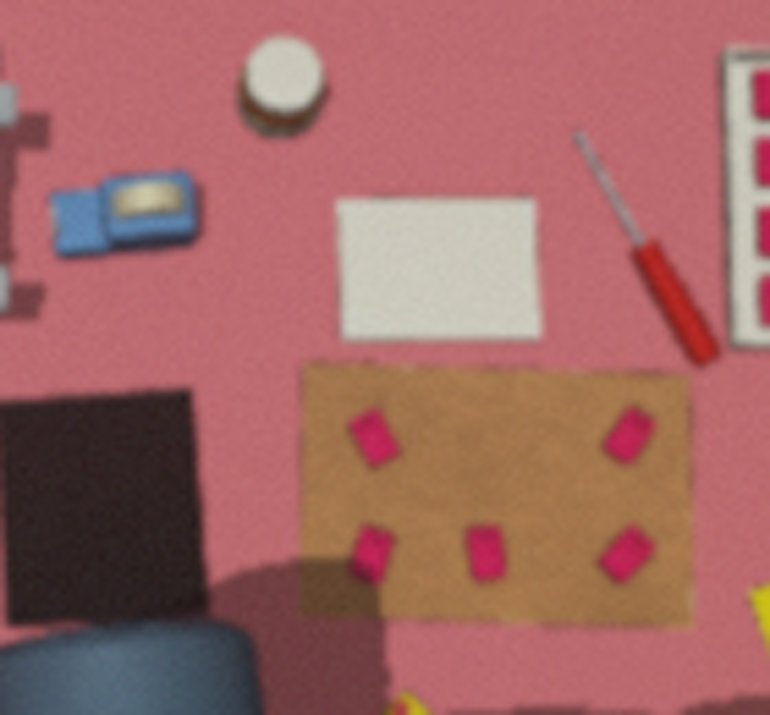

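View pics/s0c1.png

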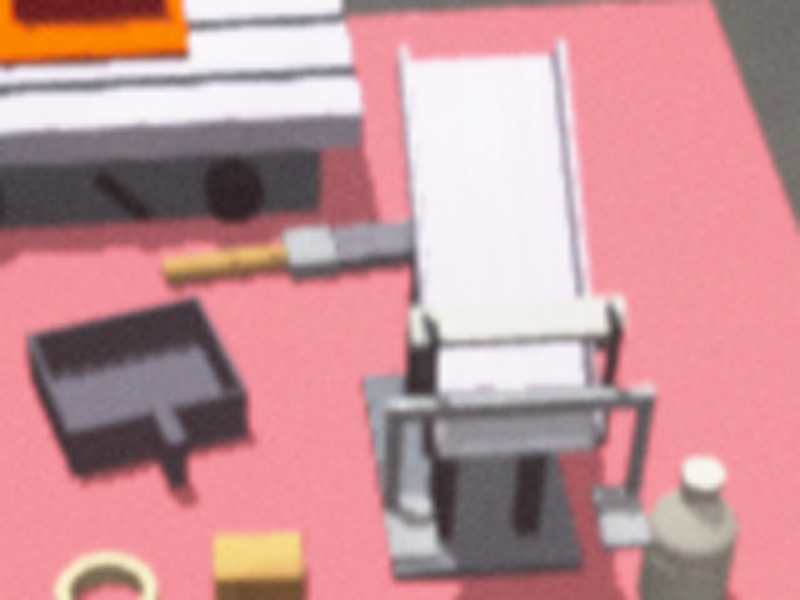

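View pics/s0c2.png

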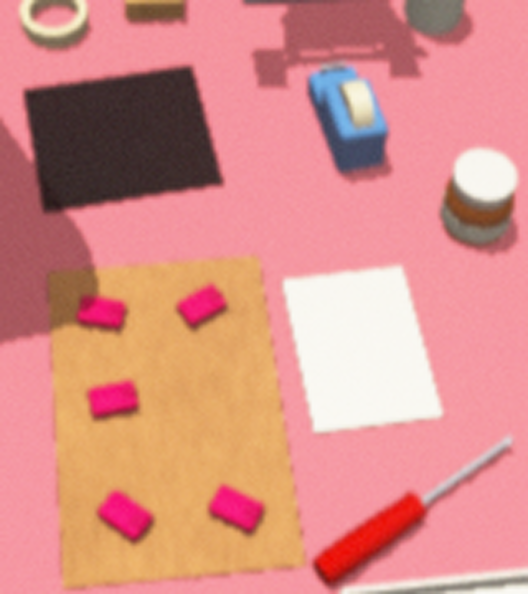

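```bash
python3 - <<'E'
from h import *
from scipy.optimize import least_squares
T=lambda x,y:("top",155+x/5.3,140+y/5.3)
S=lambda x,y:("side",215+x/5,75+y/5)
s30,c30=.5,np.cos(np.pi/6)
def sl(s,y,n): return (s*c30-n*s30,y,160+s*s30+n*c30)
pts=[((240,65,4),T(200,348)),((40,65,4),T(455,356)),((40,65,4),S(395,577)),((40,-65,4),S(580,567)),((240,65,4),S(365,378)),
 ((-50,-52,120),T(572,173)),((-50,-82,120),T(574,135)),((-50,52,120),T(563,310)),((-50,82,120),T(564,350)),
 ((-50,-52,120),S(606,547)),((-50,-82,120),S(652,541)),((2,-82,120),S(632,485)),
 (sl(260,52,24),T(137,228)),(sl(260,-52,24),T(152,80)),(sl(260,48,0),S(412,60)),(sl(260,-48,0),S(556,55)),
 (sl(65,-65,59),T(449,100)),(sl(65,65,59),T(442,286))]
def P(p,q): 
    c,s=np.cos(q[2]),np.sin(q[2]); return np.array([q[0]+c*p[0]-s*p[1],q[1]+s*p[0]+c*p[1],p[2]])
def f(q): return np.concatenate([proj(o[0],P(p,q))-np.array(o[1:]) for p,o in pts])
r=least_squares(f,[700,0,1.5],loss='soft_l1',x_scale=[10,10,.1])
print("chute",r.x); print(np.round(r.fun.reshape(-1,2),1).tolist())
q=r.x
print("load",P((160*c30,0,240),q),"lip",P((0,0,160),q))
# box
bp=[((55,-66,46),T(103,485)),((-55,-66,46),T(247,457)),((-55,66,46),T(280,627)),((55,66,46),T(137,657)),((-98,0,56),T(325,524)),
 ((55,66,46),S(30,338)),((55,-66,46),S(195,300)),((-55,-66,46),S(245,398)),((-55,66,46),S(70,472))]
def g(q): return np.concatenate([proj(o[0],P(p,q))-np.array(o[1:]) for p,o in bp])
r=least_squares(g,[500,200,1.5],loss='soft_l1',x_scale=[10,10,.1])
print("box",r.x,np.round(r.fun.reshape(-1,2),1).tolist())
U=lambda x,y:("top",260+x/5.5,150+y/5.5)
V=lambda x,y:("side",220+x/3.3,190+y/3.3)
# dispenser: block top z58 corners, nose
dp=[((18,-24,58),U(107,178)),((-50,-24,58),U(190,172)),((-50,24,58),U(196,238)),((18,24,58),U(110,250)),((57,-24,30),U(52,195)),((57,24,30),U(58,254)),
 ((-50,24,58),V(342,142)),((-50,-24,58),V(384,134)),((-50,24,0),V(350,170)),((-50,-24,0),V(384,163))]
def g(q): return np.concatenate([proj(o[0],P(p,q))-np.array(o[1:]) for p,o in dp])
r=least_squares(g,[700,-100,1.5],loss='soft_l1',x_scale=[10,10,.1])
print("disp",r.x,np.round(r.fun.reshape(-1,2),1).tolist())
for nm,cs in dict(pad=[(336,199),(537,199),(542,338),(342,340)],mat=[(0,402),(190,390),(207,612),(8,626)],card=[(303,364),(690,372),(692,626),(300,612)]).items():
    w=np.array([onz(*U(*c),4)[:2] for c in cs]); print(nm,w.mean(0),w.round(0).tolist())
w=[(284,280),(402,268),(440,413),(315,430)]
print("pad side",np.mean([onz(*V(*c),4)[:2] for c in w],0), "mat side",np.mean([onz(*V(*c),4)[:2] for c in [(25,92),(192,68),(222,184),(45,211)]],0))
ct=[(375,438),(373,554),(487,553),(628,555),(630,436)]
cs=[(203,305),(101,312),(113,399),(125,515),(237,508)]
for a,b in zip(ct,cs):
    p,e=tri(U(*a),V(*b)); print("casing",p.round(1),round(e,1),onz(*U(*a),18).round(1),onz(*V(*b),18).round(1))
E
```

```text
chute [659.79554069  88.86712187   1.55318305]
[[-0.9, -0.7], [-0.6, -0.2], [-0.9, 0.6], [-0.2, 0.3], [-1.2, 0.5], [-0.6, -0.3], [-0.6, -0.5], [-0.2, -0.4], [-0.8, -0.4], [-1.0, 0.2], [-0.7, 0.8], [0.3, 0.2], [1.3, -1.0], [1.1, -1.9], [-2.2, 0.5], [-1.4, 0.2], [0.3, -0.8], [-0.5, -1.3]]
load [662.23598138 227.40969385 240.        ] lip [659.79554069  88.86712187 160.        ]
box [431.30525156 312.06801045   1.81383602] [[0.5, -0.5], [0.6, -1.1], [0.5, -0.9], [-0.1, -0.5], [-0.8, -0.5], [-2.3, 0.5], [-0.3, 0.1], [-0.4, -0.1], [-1.7, -6.2]]
disp [668.40402528 -45.89483353   1.73300846] [[-1.3, -0.0], [0.2, -1.2], [0.9, -1.8], [-0.2, -1.7], [-0.7, -0.0], [-0.2, 0.5], [-0.9, 0.0], [1.3, -0.8], [-5.0, 3.0], [-0.7, 1.9]]
pad [ 639.61951437 -281.14536388] [[692.0, -203.0], [696.0, -356.0], [588.0, -358.0], [583.0, -208.0]]
mat [453.16089985 -30.83986099] [[530.0, 46.0], [542.0, -95.0], [377.0, -110.0], [364.0, 35.0]]
card [ 470.54421937 -322.64959936] [[564.0, -179.0], [565.0, -468.0], [375.0, -465.0], [379.0, -178.0]]
pad side [ 644.3613488  -278.38765806] mat side [458.59538402 -31.17050901]
casing [ 510.4 -231.5   14.5] 6.2 [ 506.7 -231.4   18. ] [ 513.2 -233.    18. ]
casing [ 423. -230.   16.] 3.8 [ 420.9 -230.    18. ] [ 424.9 -230.9   18. ]
casing [ 426.3 -313.5   14.4] 4.7 [ 423.5 -313.3   18. ] [ 428.6 -315.    18. ]
casing [ 427.4 -416.4   15.8] 5.4 [ 424.4 -416.3   18. ] [ 430.  -416.9   18. ]
casing [ 515.8 -419.8   15.4] 5.4 [ 512.6 -419.5   18. ] [ 518.2 -420.5   18. ]
```

```bash
cat >> h.py <<'E'
from scipy.optimize import least_squares
def pk(name,X,Y,x0,y0,s): return (name,x0+(X+.5)/s-.5,y0+(Y+.5)/s-.5)
def P3(p,q):
    c,s=np.cos(q[2]),np.sin(q[2]); return np.array([q[0]+c*p[0]-s*p[1],q[1]+s*p[0]+c*p[1],p[2]])
def fit(pts,q0,verb=True):
    f=lambda q: np.concatenate([proj(o[0],P3(p,q))-np.array(o[1:]) for p,o in pts])
    r=least_squares(f,q0,loss='soft_l1',x_scale=[10,10,.1])
    if verb: print(np.round(r.fun.reshape(-1,2),1).tolist())
    return r.x
def pinks(name,im,z=18,xr=(370,570),yr=(-475,-170),amin=8):
    hsv=cv2.cvtColor(cv2.resize(im,None,fx=4,fy=4,interpolation=cv2.INTER_CUBIC),cv2.COLOR_BGR2HSV)
    m=((hsv[...,0]>=162)&(hsv[...,0]<=176)&(hsv[...,1]>195)).astype(np.uint8)
    n,l,stt,cen=cv2.connectedComponentsWithStats(m); out=[]
    for i in range(1,n):
        if stt[i,4]<amin*16: continue
        ys,xs=np.nonzero(l==i); u=(xs+.5)/4-.5; v=(ys+.5)/4-.5
        w=np.array([onz(name,a,b,z)[:2] for a,b in zip(u[::7],v[::7])])
        c=w.mean(0)
        if not(xr[0]<c[0]<xr[1] and yr[0]<c[1]<yr[1]): continue
        (cx,cy),(a,b),an=cv2.minAreaRect(w.astype(np.float32))
        if a<b: an+=90; a,b=b,a
        out.append((cx,cy,(an+90)%180-90,a,b,u.mean(),v.mean()))
    return out
E
python3 - <<'E'
from h import *
for n,f in(("top","t0"),("side","s0")):
    im=cv2.imread(f"pics/{f}.png"); print(n)
    for o in sorted(pinks(n,im)): print(np.round(o,1).tolist())
T=lambda x,y:pk("top",x,y,155,140,5.3); S=lambda x,y:pk("side",x,y,215,75,5)
U=lambda x,y:pk("top",x,y,260,150,5.5); V=lambda x,y:pk("side",x,y,220,190,3.3)
s30,c30=.5,np.cos(np.pi/6)
def sl(s,y,n): return (s*c30-n*s30,y,160+s*s30+n*c30)
pts=[((240,65,4),T(200,348)),((40,65,4),T(455,356)),((40,65,4),S(395,577)),((40,-65,4),S(580,567)),((240,65,4),S(365,378)),
 ((-50,-52,120),T(572,173)),((-50,-82,120),T(574,135)),((-50,52,120),T(563,310)),((-50,82,120),T(564,350)),
 ((-50,-52,120),S(606,547)),((-50,-82,120),S(652,541)),((2,-82,120),S(632,485)),
 (sl(260,52,24),T(137,228)),(sl(260,-52,24),T(152,80)),(sl(260,48,0),S(412,60)),(sl(260,-48,0),S(556,55)),
 (sl(65,-65,59),T(449,100)),(sl(65,65,59),T(442,286))]
print("chute",fit(pts,[660,90,1.55]))
print("chute top",fit([p for p in pts if p[1][0]=="top"],[660,90,1.55],0))
print("chute side",fit([p for p in pts if p[1][0]=="side"],[660,90,1.55],0))
dp=[((18,-24,58),U(107,178)),((-50,-24,58),U(190,172)),((-50,24,58),U(196,238)),((18,24,58),U(110,250)),((57,-24,30),U(52,195)),((57,24,30),U(58,254)),
 ((-50,24,58),V(342,142)),((-50,-24,58),V(384,134)),((-50,-24,0),V(384,163))]
print("disp",fit(dp,[670,-46,1.7]))
print("disp top",fit(dp[:6],[670,-46,1.7],0))
for nm,cs,w in (("pad",[(336,199),(537,199),(542,338),(342,340)],[(284,280),(402,268),(440,413),(315,430)]),("mat",[(0,402),(190,390),(207,612),(8,626)],[(25,92),(192,68),(222,184),(45,211)])):
    a=np.array([onz(*U(*c),4)[:2] for c in cs]);b=np.array([onz(*V(*c),4)[:2] for c in w]); print(nm,a.mean(0).round(1),b.mean(0).round(1),a.round(0).tolist(),b.round(0).tolist())
a=np.array([onz(*T(*c),3)[:2] for c in [(552,440),(740,430),(755,643),(567,655)]]);print("mat",a.mean(0),a.round(0).tolist())
E
```

```text
topTraceback (most recent call last):
  File "<stdin>", line 4, in <module>
  File "h.py", line 38, in pinks
    w=np.array([onz(name,a,b,z)[:2] for a,b in zip(u[::7],v[::7])])
                ~~~^^^^^^^^^^^^
  File "h.py", line 13, in onz
    o,d=ray(name,u,v); return o+d*(z-o[2])/d[2]
        ~~~^^^^^^^^^^
  File "h.py", line 10, in ray
    c=manip.get_calibration(name); K=np.array(c["K"]);P=np.array(c["pose"])
ValueError: time passes only in moves, steps and waits
```

```bash
python3 - <<'E'
s=open('h.py').read()
s=s.replace("def st():","_C={n:manip.get_calibration(n) for n in('top','side')}\ndef st():",1).replace("c=manip.get_calibration(name)","c=_C[name]")
open('h.py','w').write(s)
E
cat > m1.py <<'E'
from h import *
for n,f in(("top","t0"),("side","s0")):
    im=cv2.imread(f"pics/{f}.png"); print(n)
    for o in sorted(pinks(n,im)): print(np.round(o,1).tolist())
T=lambda x,y:pk("top",x,y,155,140,5.3); S=lambda x,y:pk("side",x,y,215,75,5)
U=lambda x,y:pk("top",x,y,260,150,5.5); V=lambda x,y:pk("side",x,y,220,190,3.3)
s30,c30=.5,np.cos(np.pi/6)
def sl(s,y,n): return (s*c30-n*s30,y,160+s*s30+n*c30)
pts=[((240,65,4),T(200,348)),((40,65,4),T(455,356)),((40,65,4),S(395,577)),((40,-65,4),S(580,567)),((240,65,4),S(365,378)),
 ((-50,-52,120),T(572,173)),((-50,-82,120),T(574,135)),((-50,52,120),T(563,310)),((-50,82,120),T(564,350)),
 ((-50,-52,120),S(606,547)),((-50,-82,120),S(652,541)),((2,-82,120),S(632,485)),
 (sl(260,52,24),T(137,228)),(sl(260,-52,24),T(152,80)),(sl(260,48,0),S(412,60)),(sl(260,-48,0),S(556,55)),
 (sl(65,-65,59),T(449,100)),(sl(65,65,59),T(442,286))]
print("chute",fit(pts,[660,90,1.55]))
print("chute top",fit([p for p in pts if p[1][0]=="top"],[660,90,1.55],0))
print("chute side",fit([p for p in pts if p[1][0]=="side"],[660,90,1.55],0))
dp=[((18,-24,58),U(107,178)),((-50,-24,58),U(190,172)),((-50,24,58),U(196,238)),((18,24,58),U(110,250)),((57,-24,30),U(52,195)),((57,24,30),U(58,254)),
 ((-50,24,58),V(342,142)),((-50,-24,58),V(384,134)),((-50,-24,0),V(384,163))]
print("disp",fit(dp,[670,-46,1.7]))
print("disp top",fit(dp[:6],[670,-46,1.7],0))
for nm,cs,w in (("pad",[(336,199),(537,199),(542,338),(342,340)],[(284,280),(402,268),(440,413),(315,430)]),("mat",[(0,402),(190,390),(207,612),(8,626)],[(25,92),(192,68),(222,184),(45,211)])):
    a=np.array([onz(*U(*c),4)[:2] for c in cs]);b=np.array([onz(*V(*c),4)[:2] for c in w]); print(nm,a.mean(0).round(1),b.mean(0).round(1),a.round(0).tolist(),b.round(0).tolist())
a=np.array([onz(*T(*c),3)[:2] for c in [(552,440),(740,430),(755,643),(567,655)]]);print("mat",a.mean(0),a.round(0).tolist())
E
python3 m1.py
```

```text
top
[422.4, -227.3, -13.9, 30.0, 17.9, 327.4, 250.2]
[424.8, -311.3, 8.0, 30.9, 17.7, 348.1, 250.2]
[426.5, -413.6, -44.8, 31.2, 17.4, 373.5, 250.5]
[508.2, -229.3, 29.1, 29.0, 16.5, 327.7, 229.2]
[513.9, -417.7, -32.9, 30.6, 16.0, 373.9, 228.9]
side
[423.7, -229.8, -18.9, 36.2, 24.6, 250.2, 284.2]
[427.4, -313.8, 6.7, 35.3, 23.7, 253.8, 310.5]
[429.1, -416.2, -42.3, 37.2, 23.2, 257.5, 345.8]
[510.8, -231.6, 27.8, 35.9, 23.5, 280.6, 282.1]
[516.7, -419.7, -33.5, 36.6, 23.3, 291.2, 343.7]
[[-0.9, -0.3], [-0.6, 0.1], [-0.5, 0.6], [0.2, 0.3], [-0.8, 0.6], [-0.7, -0.0], [-0.7, -0.2], [-0.3, -0.1], [-0.9, -0.1], [-0.5, 0.1], [-0.3, 0.7], [0.7, 0.2], [1.2, -0.7], [0.9, -1.5], [-1.8, 0.5], [-1.0, 0.3], [0.2, -0.5], [-0.6, -1.0]]
chute [660.19170988  90.69955313   1.55403122]
chute top [659.11548165  89.6954919    1.56475972]
chute side [661.22600828  92.84824295   1.54153471]
[[-1.0, 0.3], [0.6, -0.3], [0.9, -0.9], [-0.3, -1.4], [-0.4, 0.0], [-0.3, 0.6], [-1.3, 0.0], [1.1, -0.4], [-0.9, 2.3]]
disp [668.14140841 -44.91477825   1.700718  ]
disp top [666.90203322 -45.42842823   1.66998153]
pad [ 641.3 -279.5] [ 643.6 -277.2] [[694.0, -201.0], [697.0, -354.0], [590.0, -356.0], [585.0, -206.0]] [[588.0, -205.0], [696.0, -203.0], [699.0, -348.0], [592.0, -352.0]]
mat [454.8 -29.1] [457.6 -29.7] [[531.0, 48.0], [544.0, -93.0], [379.0, -108.0], [365.0, 37.0]] [[369.0, 35.0], [534.0, 49.0], [546.0, -95.0], [381.0, -109.0]]
mat [454.9376006  -28.69255913] [[532.0, 52.0], [543.0, -94.0], [379.0, -108.0], [366.0, 35.0]]
```

carry_out([
  [0, 0, 7.5, 0.033, 0.033, 0, 1],
  [0, 0, 7.5, 0.033, 0.033, 0, 1],
  [0, 0, 7.5, 0.033, 0.033, 0, 1],
  [0, 0, 7.5, 0.033, 0.033, 0, 1],
  [0, 0, 7.5, 0.033, 0.033, 0, 1],
  [0, 0, 7.5, 0.033, 0.033, 0, 1],
  [0, 0, 7.5, 0.033, 0.033, 0, 1],
  [0, 0, 7.5, 0.033, 0.033, 0, 1],
  [0, 0, 7.5, 0.033, 0.033, 0, 1],
  [0, 0, 7.5, 0.033, 0.033, 0, 1],
])

```text
clock: 1.1
position: [522.9, -201.0, 234.2]
tcp_rot: [-2.09, -2.339, 0.005]
ft_force: [-0.2, -0.7, 0.1]
width: 0.999
```

carry_out([
  [0, 0, 0, 0.035, 0.035, 0, 1],
  [0, 0, 0, 0.035, 0.035, 0, 1],
  [0, 0, 0, 0.035, 0.035, 0, 1],
  [0, 0, 0, 0.035, 0.035, 0, 1],
  [0, 0, 0, 0.005, 0, -0.03, 1],
  [0, 0, 0, 0, 0, -0.03, 1],
  [0, 0, 0, 0, 0, -0.03, 1],
])

```text
clock: 1.8
position: [674.4, -50.8, 144.2]
tcp_rot: [2.075, 2.356, 0.003]
ft_force: [1.4, -0.2, -0.3]
width: 0.999
```

```bash
python3 - <<'E'
from h import *
st(); snap("top","t1"); snap("side","s1")
crop("t1","t1c",220,130,320,210,7); crop("s1","s1c",270,120,370,260,4.2)
E
```

```text
{'clock': 1.8, 'qpos': [-0.25, 0.486, 1.409, 0.001, 1.244, -0.377], 'position': [674.426, -50.755, 144.158], 'tcp_rot': [2.075, 2.356, 0.003], 'ft_force': [1.444, -0.23, -0.287], 'width': 0.999}
```

View pics/t1c.png

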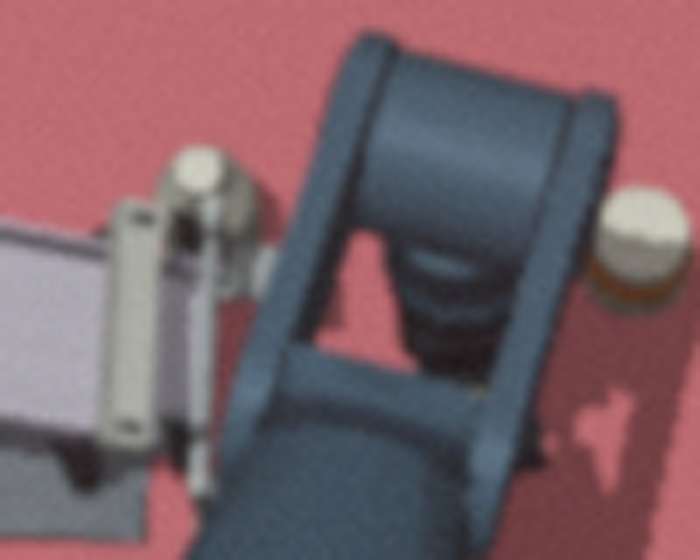

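View pics/s1c.png

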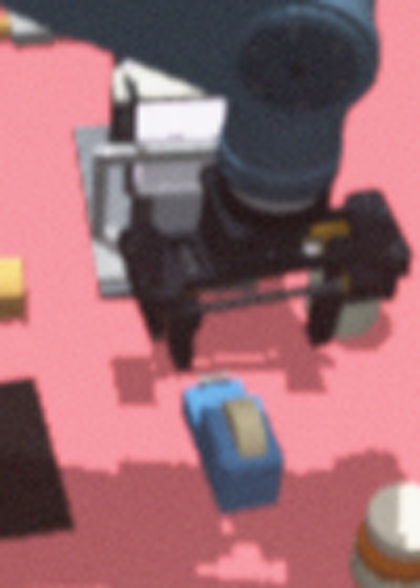

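```bash
python3 - <<'E'
from h import *
p=proj("side",(674.4,-50.8,144.2)); print(p,(p[0]-270)*4.2,(p[1]-120)*4.2)
for z in (26,45):
  p=proj("side",(670,-61,z)); print((p[0]-270)*4.2,(p[1]-120)*4.2)
for q in [(18,-24,58),(18,24,58),(-50,-24,58),(-50,24,58),(-50,-24,0),(-50,24,0)]:
  p=proj("side",P3(q,(668,-45,1.69))); print(q,((p-[270,120])*4.2).round())
E
```

```text
[329.64100781 201.53170635] 250.49223279353382 342.433166651496
231.67459423692844 458.8418843483316
234.00370265608257 442.82663481997054
(18, -24, 58) [253. 391.]
(18, 24, 58) [191. 402.]
(-50, -24, 58) [281. 462.]
(-50, 24, 58) [217. 473.]
(-50, -24, 0) [273. 510.]
(-50, 24, 0) [211. 521.]
```

carry_out([
  [0, 0, 0, -0.004, -0.01, -0.02, 1],
  [0, 0, 0, 0, 0, -0.03, 1],
  [0, 0, 0, 0, 0, -0.03, 1],
  [0, 0, 0, 0, 0, -0.025, 1],
  [0, 0, 0, 0, 0, -0.01, 1],
  [0, 0, 0, 0, 0, 0, 1],
])

```text
clock: 2.5
position: [669.5, -63.2, 29.0]
tcp_rot: [-2.079, -2.354, 0.001]
ft_force: [-0.6, 0.2, 0.5]
width: 0.998
```

carry_out([
  [0, 0, 0, 0, 0.002, -0.003, -1],
  [0, 0, 0, 0, 0, 0, -1],
  [0, 0, 0, 0, 0, 0, -1],
  [0, 0, 0, 0, 0, 0, -1],
  [0, 0, 0, 0, 0, 0, -1],
  [0, 0, 0, 0, 0, 0, -1],
  [0, 0, 0, 0, 0, 0, -1],
])

```text
clock: 3.2
position: [673.6, -62.1, 32.9]
tcp_rot: [2.075, 2.349, 0.006]
ft_force: [0.4, -0.1, -1.3]
width: 0.542
```

carry_out([
  [0, 0, 0, 0, 0, 0.03, -1],
  [0, 0, 0, 0, 0, 0.04, -1],
  [0, 0, 0, -0.005, -0.03, 0.02, -1],
  [0, 0, -1, -0.005, -0.04, 0, -1],
  [0, 0, -1, -0.005, -0.04, 0, -1],
  [0, 0, -1, -0.005, -0.04, 0, -1],
  [0, 0, -1, -0.005, -0.04, 0, -1],
  [0, 0, -1, -0.004, -0.035, 0, -1],
  [0, 0, 0, 0, -0.01, 0, -1],
  [0, 0, 0, 0, 0, 0, -1],
])

```text
clock: 4.2
position: [635.0, -301.0, 116.9]
tcp_rot: [-2.173, -2.256, 0.004]
ft_force: [-0.4, -0.3, -3.9]
width: 0.542
```

carry_out([
  [0, 0, 0, 0.008, 0.001, -0.03, -1],
  [0, 0, 0, 0, 0, -0.02, -1],
  [0, 0, 0, 0, 0, -0.012, -1],
  [0, 0, 0, 0, 0, 0, -1],
  [0, 0, 0, 0, 0, 0, -1],
])

```text
clock: 4.7
position: [643.3, -293.8, 51.6]
tcp_rot: [-2.166, -2.257, 0.002]
ft_force: [0.5, -0.2, -3.8]
width: 0.542
```

```bash
python3 - <<'E'
from h import *
st(); snap("top","t2"); snap("side","s2")
crop("t2","t2c",300,150,400,230,7); crop("s2","s2c",270,200,390,350,4)
E
```

```text
{'clock': 4.7, 'qpos': [-0.596, 0.667, 1.339, 0.001, 1.149, -0.638], 'position': [643.265, -293.846, 51.559], 'tcp_rot': [-2.166, -2.257, 0.002], 'ft_force': [0.472, -0.15, -3.844], 'width': 0.542}
```

View pics/s2c.png

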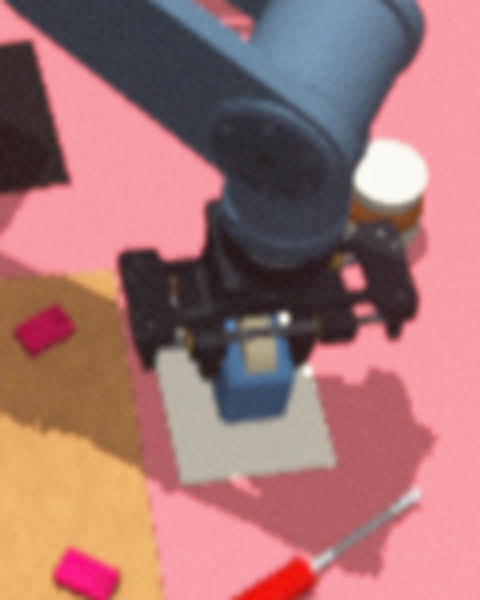

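carry_out([
  [0, 0, 0, 0, -0.005, -0.006, -1],
  [0, 0, 0, 0, 0, -0.005, -1],
  [0, 0, 0, 0, 0, -0.003, -1],
  [0, 0, 0, 0, 0, -0.002, -1],
])

```text
clock: 5.2
position: [645.2, -301.0, 38.5]
tcp_rot: [-2.17, -2.262, 0.001]
ft_force: [-0.4, -0.5, -3.0]
width: 0.539
```

carry_out([
  [0, 0, 0, 0, 0, -0.002, -1],
  [0, 0, 0, 0, 0, -0.002, -1],
])

```text
clock: 5.4
position: [645.3, -301.0, 37.1]
tcp_rot: [-2.17, -2.261, 0.001]
ft_force: [-9.2, 6.1, 15.3]
width: 0.542
```

Contact. Release and lift.

carry_out([
  [0, 0, 0, 0, 0, 0, 1],
  [0, 0, 0, 0, 0, 0, 1],
  [0, 0, 0, 0, 0, 0, 1],
  [0, 0, 0, 0, 0, 0, 1],
  [0, 0, 0, 0, 0, 0.02, 1],
  [0, 0, 0, 0, 0, 0.04, 1],
  [0, 0, 0, 0, 0, 0.05, 1],
  [0, 0, 0, -0.03, 0.02, 0.03, 1],
  [0, 0, 0, -0.04, 0.02, 0, 1],
  [0, 0, 0, -0.04, 0.02, 0, 1],
])

```text
clock: 6.4
position: [537.6, -243.5, 191.5]
tcp_rot: [2.172, 2.262, 0.003]
ft_force: [-0.8, -1.0, 0.2]
width: 0.998
```

```bash
python3 - <<'E'
from h import *
st(); snap("top","t3"); snap("side","s3")
crop("t3","t3c",260,140,400,280,4); crop("s3","s3c",220,190,380,370,3.3)
E
```

```text
{'clock': 6.4, 'qpos': [-0.627, 0.255, 1.618, 0.001, 1.263, -0.667], 'position': [537.619, -243.535, 191.503], 'tcp_rot': [2.172, 2.262, 0.003], 'ft_force': [-0.8, -0.96, 0.2], 'width': 0.998}
```

View pics/t3c.png

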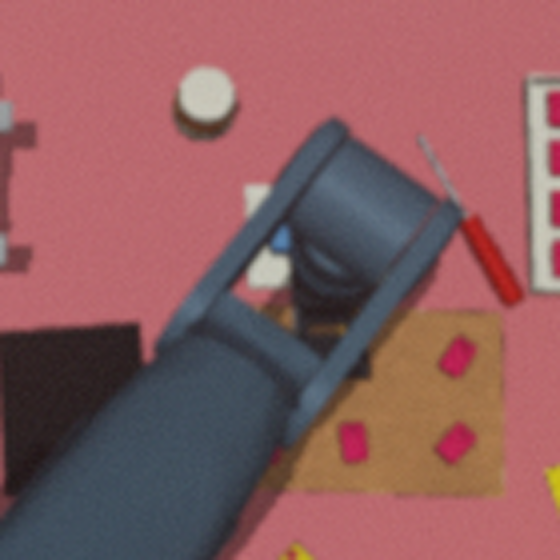

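View pics/s3c.png

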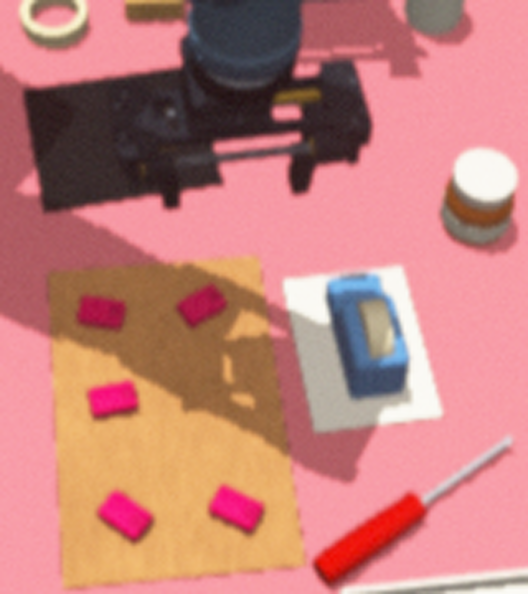

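carry_out([
  [0, 0, -8, -0.007, 0.003, 0, 0.4],
  [0, 0, -8, -0.007, 0.003, 0, 0.4],
  [0, 0, -8, -0.007, 0.003, -0.02, 0.4],
  [0, 0, -8, -0.007, 0.003, -0.03, 0.4],
  [0, 0, -8, 0, 0, -0.03, 0.4],
  [0, 0, -8, 0, 0, -0.03, 0.4],
  [0, 0, -8, 0, 0, -0.02, 0.4],
  [0, 0, -7.5, 0, 0, -0.01, 0.4],
  [0, 0, 0, 0, 0, 0, 0.4],
])

```text
clock: 7.4
position: [513.4, -234.0, 60.2]
tcp_rot: [3.036, 0.708, 0.004]
ft_force: [-0.3, -0.2, 0.0]
width: 0.7
```

```bash
cat >> h.py <<'E'
def psi(s):
    r=np.array(s["tcp_rot"]); import scipy.spatial.transform as t
    R=t.Rotation.from_rotvec(r).as_matrix(); return np.degrees(np.arctan2(R[1,1],R[0,1]))
E
python3 - <<'E'
from h import *
s=st(); print(psi(s)); snap("side","s4"); crop("s4","s4c",220,190,380,370,3.3)
E
```

```text
{'clock': 7.4, 'qpos': [-0.63, 0.373, 1.768, -0.017, 0.981, 0.492], 'position': [513.414, -234.036, 60.249], 'tcp_rot': [3.036, 0.708, 0.004], 'ft_force': [-0.278, -0.152, 0.005], 'width': 0.7}
-63.760029806509564
```

View pics/s4c.png

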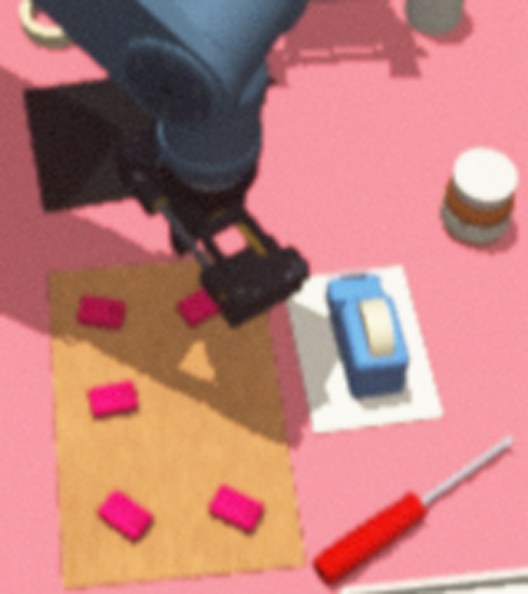

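carry_out([
  [0, 0, 2, -0.003, 0.003, -0.02, 0.4],
  [0, 0, 0, 0, 0, -0.02, 0.4],
  [0, 0, 0, 0, 0, -0.01, 0.4],
  [0, 0, 0, 0, 0, -0.003, 0.4],
])

```text
clock: 7.85
position: [516.7, -235.4, 13.7]
tcp_rot: [3.006, 0.786, 0.019]
ft_force: [0.2, 0.6, 0.6]
width: 0.701
```

carry_out([
  [0, 0, 0, -0.007, 0.005, -0.003, 0.4],
  [0, 0, 0, 0, 0, 0, 0.4],
  [0, 0, 0, 0, 0, 0, 0.4],
])

```text
clock: 8.15
position: [510.5, -231.0, 12.8]
tcp_rot: [3.003, 0.789, 0.022]
ft_force: [0.6, -0.3, 1.0]
width: 0.702
```

carry_out([
  [0, 0, 0, 0, 0, 0, 0.4],
])

```text
clock: 8.25
position: [510.8, -231.1, 13.4]
tcp_rot: [3.002, 0.789, 0.022]
ft_force: [0.3, 0.4, -0.7]
width: 0.702
```

carry_out([
  [0, 0, 0, 0, 0, 0, 0.4],
])

```text
clock: 8.35
position: [511.1, -231.4, 13.9]
tcp_rot: [3.001, 0.789, 0.023]
ft_force: [0.7, 0.5, 0.2]
width: 0.702
```

carry_out([
  [0, 0, 0, -0.001, 0, -0.004, 0.4],
  [0, 0, 0, 0, 0, -0.004, 0.4],
  [0, 0, 0, 0, 0, -0.001, -1],
  [0, 0, 0, 0, 0, 0, -1],
  [0, 0, 0, 0, 0, 0, -1],
  [0, 0, 0, 0, 0, 0, -1],
  [0, 0, 0, 0, 0, 0, -1],
])

```text
clock: 9.05
position: [507.3, -225.2, 4.9]
tcp_rot: [3.015, 0.792, 0.015]
ft_force: [-0.8, 0.8, 3.4]
width: 0.295
```

carry_out([
  [0, 0, 0, 0, 0, 0.03, -1],
  [0, 0, 0, 0, 0, 0.045, -1],
  [0, 0, 5, 0.013, 0.038, 0.022, -1],
  [0, 0, 5, 0.013, 0.038, 0.022, -1],
  [0, 0, 5, 0.013, 0.038, 0.022, -1],
  [0, 0, 5, 0.013, 0.038, 0.022, -1],
  [0, 0, 5, 0.013, 0.038, 0.022, -1],
  [0, 0, 5, 0.013, 0.038, 0.022, -1],
  [0, 0, 5, 0.013, 0.038, 0.022, -1],
  [0, 0, 5, 0.013, 0.038, 0.022, -1],
])

```text
clock: 10.05
position: [610.9, 83.5, 258.9]
tcp_rot: [2.55, 1.795, 0.021]
ft_force: [0.7, -0.8, -0.4]
width: 0.289
```

carry_out([
  [0, 0, 6, 0.012, 0.036, 0.025, -1],
  [0, 0, 6, 0.012, 0.036, 0.025, -1],
  [0, 0, 6, 0.012, 0.036, 0.02, -1],
  [7.5, 0, 0, 0.012, 0.034, 0, -1],
  [7.5, 0, 0, 0, 0, 0, -1],
  [7.5, 0, 0, 0, 0, 0, -1],
  [7.5, 0, 0, 0, 0, 0, -1],
  [0, 0, 0, 0, 0, 0, -1],
])

```text
clock: 10.85
position: [664.5, 239.6, 333.6]
tcp_rot: [-1.943, -1.917, -0.57]
ft_force: [0.2, -0.0, -0.5]
width: 0.289
```

```bash
cat >> h.py <<'E'
from scipy.spatial.transform import Rotation as Ro
CH=(660.2,90.7,1.554)
def chute_err(s,n=6.,ch=CH):
    R=Ro.from_rotvec(s["tcp_rot"]).as_matrix()
    C=Ro.from_euler('z',ch[2]).as_matrix()
    N=C@np.array([-.5,0,np.cos(np.pi/6)])
    # target: tool z=-N, tool y = -chute y (or +)
    ty=-C[:,1]
    if ty@R[:,1]<0: ty=-ty
    tz=-N; tx=np.cross(ty,tz); G=np.stack([tx,ty,tz],1)
    rv=np.degrees(Ro.from_matrix(G@R.T).as_rotvec())
    L=P3((160*np.cos(np.pi/6),0,240),ch)+n*N
    d=L-np.array(s["position"])
    print("turn to go",rv.round(1),"shift to go",d.round(1),"normal",N.round(2))
E
python3 - <<'E'
from h import *
s=st(); chute_err(s); snap("side","s5"); crop("s5","s5c",250,50,370,170,5)
E
```

```text
{'clock': 10.85, 'qpos': [-0.059, 0.328, 1.326, 0.543, 1.492, -0.09], 'position': [664.519, 239.604, 333.58], 'tcp_rot': [-1.943, -1.917, -0.57], 'ft_force': [0.234, -0.03, -0.47], 'width': 0.289}
turn to go [-0.9  1.8  0.3] shift to go [ -2.  -13.4 -88.4] normal [-0.01 -0.5   0.87]
```

View pics/s5c.png

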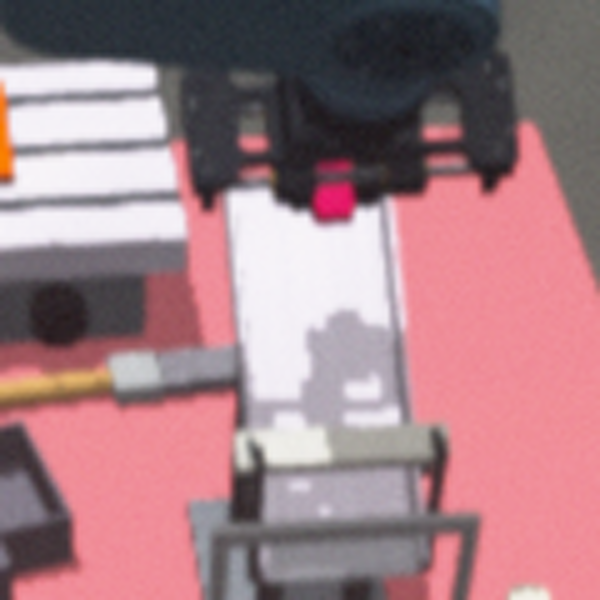

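carry_out([
  [-0.5, 1.5, 0, -0.002, -0.013, -0.02, -1],
  [0, 0, 0, 0, 0, -0.025, -1],
  [0, 0, 0, 0, 0, -0.015, -1],
  [0, 0, 0, 0, 0, 0, -1],
])

```text
clock: 11.3
position: [662.2, 226.6, 270.6]
tcp_rot: [-1.951, -1.92, -0.519]
ft_force: [-0.2, -0.2, -0.7]
width: 0.286
```

```bash
python3 - <<'E'
from h import *
s=st(); chute_err(s); snap("side","s6"); crop("s6","s6c",250,50,370,170,5)
E
```

```text
{'clock': 11.3, 'qpos': [-0.068, 0.378, 1.378, 0.52, 1.43, -0.138], 'position': [662.233, 226.58, 270.649], 'tcp_rot': [-1.951, -1.92, -0.519], 'ft_force': [-0.173, -0.152, -0.694], 'width': 0.286}
turn to go [0.5 0.3 0. ] shift to go [  0.2  -0.3 -25.5] normal [-0.01 -0.5   0.87]
```

View pics/s6c.png

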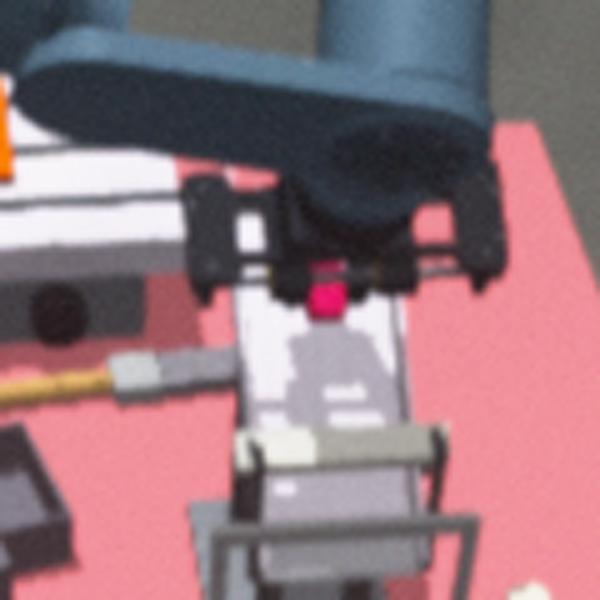

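carry_out([
  [0, 0, 0, 0, 0, -0.012, -1],
  [0, 0, 0, 0, 0, -0.006, -1],
  [0, 0, 0, 0, 0, -0.002, -1],
])

```text
clock: 11.65
position: [663.5, 227.7, 252.8]
tcp_rot: [-1.95, -1.925, -0.523]
ft_force: [-0.3, 0.3, -0.2]
width: 0.292
```

carry_out([
  [0, 0, 0, -0.001, 0, -0.005, -1],
  [0, 0, 0, 0, 0, -0.001, -1],
  [0, 0, 0, 0, 0, 0, -0.1],
  [0, 0, 0, 0, 0, 0, -0.1],
  [0, 0, 0, 0, 0, 0, -0.1],
  [0, 0, 0, 0, -0.005, 0.01, -0.1],
  [0, 0, 0, 0, -0.01, 0.02, -0.1],
  [0, 0, 0, 0, 0, 0.03, 0],
  [0, 0, 0, 0, 0, 0.03, 0],
])

```text
clock: 12.55
position: [660.6, 211.1, 337.2]
tcp_rot: [-1.95, -1.921, -0.516]
ft_force: [0.1, 0.2, 0.1]
width: 0.499
```

```bash
python3 - <<'E'
from h import *
s=st(); chute_err(s); snap("side","s7"); crop("s7","s7c",220,50,380,170,4.5);snap("top","t7"); crop("t7","t7c",155,140,305,275,4.4)
E
```

```text
{'clock': 12.55, 'qpos': [-0.091, 0.329, 1.309, 0.513, 1.547, -0.1], 'position': [660.623, 211.086, 337.205], 'tcp_rot': [-1.95, -1.921, -0.516], 'ft_force': [0.075, 0.155, 0.06], 'width': 0.499}
turn to go [ 0.6  0.2 -0. ] shift to go [  1.9  15.2 -92. ] normal [-0.01 -0.5   0.87]
```

View pics/s7c.png

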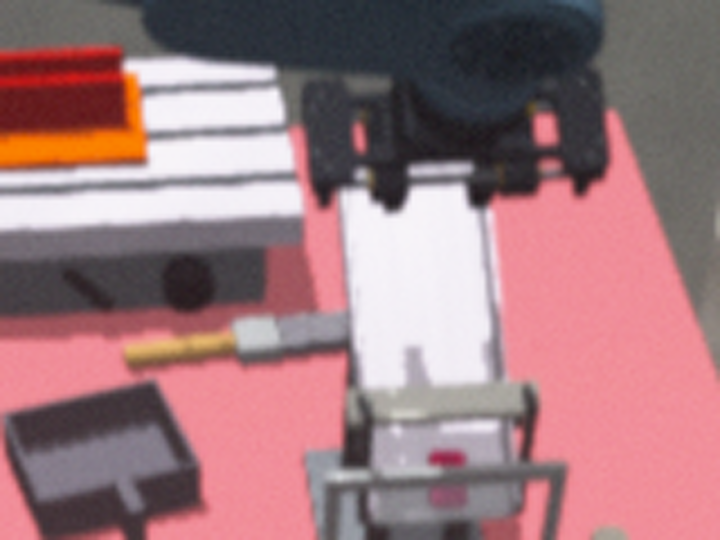

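View pics/t7c.png

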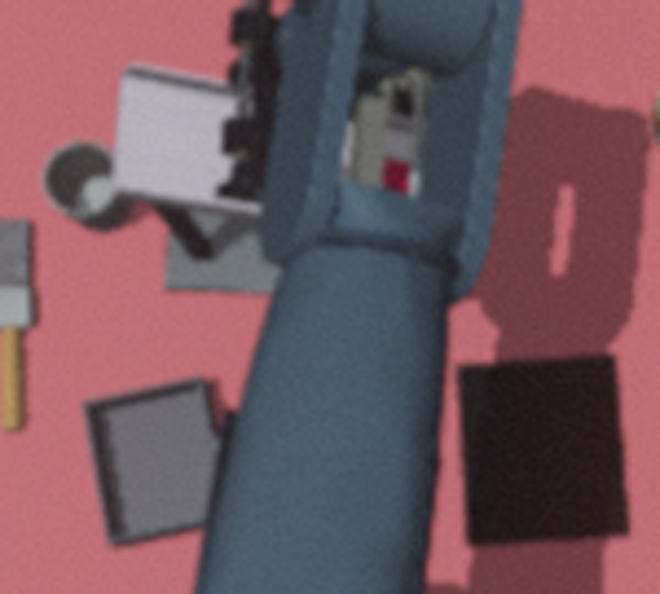

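carry_out([
  [-7.5, 0, 0, -0.02, -0.04, 0, 0.4],
  [-7.5, 0, 0, -0.02, -0.042, 0, 0.4],
  [-7.5, 0, 0, -0.02, -0.042, 0, 0.4],
  [-7.5, 0, 0, -0.02, -0.04, -0.01, 0.4],
  [0, 0, 8, -0.022, -0.04, -0.015, 0.4],
  [0, 0, 8, -0.022, -0.04, -0.02, 0.4],
  [0, 0, 8, -0.022, -0.04, -0.02, 0.4],
  [0, 0, 8, -0.022, -0.04, -0.02, 0.4],
  [0, 0, 8, -0.022, -0.04, -0.02, 0.4],
  [0, 0, 8, -0.022, -0.035, -0.025, 0.4],
])

```text
clock: 13.65
position: [457.4, -179.8, 225.3]
tcp_rot: [1.162, 2.87, 0.018]
ft_force: [1.2, -0.9, -0.2]
width: 0.702
```

```bash
cat >> h.py <<'E'
def casing_err(s,x,y,p,z=6):
    R=Ro.from_rotvec(s["tcp_rot"]).as_matrix()
    a=np.radians(p); ty=np.array([np.cos(a),np.sin(a),0]); tz=np.array([0,0,-1.]); tx=np.cross(ty,tz)
    rv=np.degrees(Ro.from_matrix(np.stack([tx,ty,tz],1)@R.T).as_rotvec())
    print("turn",rv.round(1),"shift",(np.array([x,y,z])-s["position"]).round(1),"q",np.round(s["qpos"],2))
E
python3 - <<'E'
from h import *
s=st(); casing_err(s,423,-228.5,74)
E
```

```text
{'clock': 13.65, 'qpos': [-0.631, -0.029, 1.86, 0.024, 1.27, -1.439], 'position': [457.413, -179.814, 225.343], 'tcp_rot': [1.162, 2.87, 0.018], 'ft_force': [1.193, -0.943, -0.177], 'width': 0.702}
turn [-0.3  2.7 28.1] shift [ -34.4  -48.7 -219.3] q [-0.63 -0.03  1.86  0.02  1.27 -1.44]
```

carry_out([
  [0, 1.5, 8, -0.017, -0.024, -0.035, 0.4],
  [0, 1, 8, -0.017, -0.024, -0.035, 0.4],
  [0, 0, 8, 0, 0, -0.04, 0.4],
  [0, 0, 4, 0, 0, -0.04, 0.4],
  [0, 0, 0, 0, 0, -0.02, 0.4],
  [0, 0, 0, 0, 0, 0, 0.4],
])

```text
clock: 14.25
position: [416.4, -234.3, 48.9]
tcp_rot: [0.415, 3.11, 0.003]
ft_force: [-0.4, 0.6, -0.5]
width: 0.7
```

```bash
python3 - <<'E'
from h import *
s=st(); casing_err(s,423,-228.5,74); im=snap("side","s8"); print([np.round(o[:3],1).tolist() for o in pinks("side",im)])
crop("s8","s8c",220,220,320,320,5)
E
```

```text
{'clock': 14.25, 'qpos': [-0.764, 0.239, 1.98, 0.005, 0.921, -2.073], 'position': [416.445, -234.3, 48.928], 'tcp_rot': [0.415, 3.11, 0.003], 'ft_force': [-0.356, 0.577, -0.534], 'width': 0.7}
turn [-0.1  0.2 -0.8] shift [  6.6   5.8 -42.9] q [-0.76  0.24  1.98  0.    0.92 -2.07]
[[427.9, -313.4, 8.5], [516.7, -419.7, -34.1], [428.9, -416.0, -42.1]]
```

View pics/s8c.png

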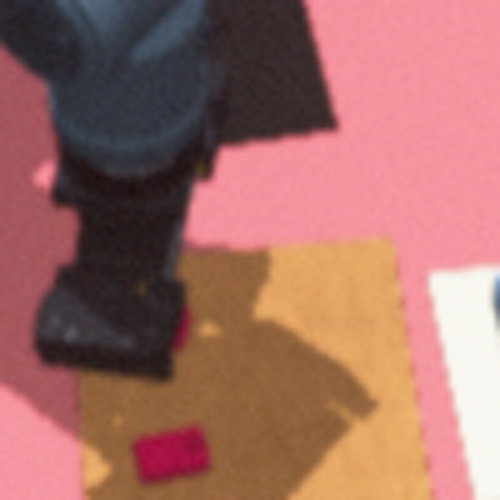

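carry_out([
  [0, 0, -0.8, 0.006, 0.006, -0.015, 0.4],
  [0, 0, 0, 0, 0, -0.015, 0.4],
  [0, 0, 0, 0, 0, -0.008, 0.4],
  [0, 0, 0, 0, 0, 0, 0.4],
])

```text
clock: 14.7
position: [427.1, -231.8, 17.2]
tcp_rot: [0.436, 3.098, -0.007]
ft_force: [-0.5, 0.4, -0.3]
width: 0.698
```

carry_out([
  [0, 0, 0, -0.003, 0.002, -0.007, 0.4],
  [0, 0, 0, 0, 0, -0.004, 0.4],
  [0, 0, 0, 0, 0, -0.002, 0.4],
])

```text
clock: 15.0
position: [425.7, -231.2, 6.3]
tcp_rot: [0.435, 3.094, -0.012]
ft_force: [-0.1, -0.1, 0.1]
width: 0.697
```

carry_out([
  [0, 0, 0, -0.001, 0.001, 0, -1],
  [0, 0, 0, 0, 0, 0, -1],
  [0, 0, 0, 0, 0, 0, -1],
  [0, 0, 0, 0, 0, 0, -1],
  [0, 0, 0, 0, 0, 0, -1],
])

```text
clock: 15.5
position: [424.8, -230.4, 6.8]
tcp_rot: [0.436, 3.093, -0.012]
ft_force: [0.5, 0.6, -0.1]
width: 0.293
```

carry_out([
  [0, 0, 0, 0, 0, 0.03, -1],
  [0, 0, 0, 0, 0, 0.045, -1],
  [0, 0, -8, 0.02, 0.038, 0.022, -1],
  [0, 0, -8, 0.02, 0.038, 0.022, -1],
  [0, 0, -8, 0.02, 0.038, 0.022, -1],
  [0, 0, -8, 0.02, 0.038, 0.022, -1],
  [0, 0, -8, 0.02, 0.038, 0.022, -1],
  [0, 0, -8, 0.02, 0.038, 0.022, -1],
  [0, 0, -8, 0.02, 0.038, 0.022, -1],
  [0, 0, -8, 0.02, 0.038, 0.022, -1],
])

```text
clock: 16.5
position: [575.9, 64.2, 254.4]
tcp_rot: [1.996, 2.412, -0.016]
ft_force: [0.6, -0.7, -0.1]
width: 0.291
```

```bash
python3 - <<'E'
from h import *
s=st(); print(psi(s));chute_err(s)
E
```

```text
{'clock': 16.5, 'qpos': [-0.086, 0.177, 1.579, -0.015, 1.382, -0.271], 'position': [575.897, 64.245, 254.449], 'tcp_rot': [1.996, 2.412, -0.016], 'ft_force': [0.585, -0.727, -0.104], 'width': 0.291}
10.773720122207104
turn to go [ 30.8   2.6 -11.5] shift to go [ 86.6 162.   -9.3] normal [-0.01 -0.5   0.87]
```

carry_out([
  [0, 0, -6, 0.021, 0.036, 0.025, -1],
  [0, 0, -6, 0.021, 0.036, 0.025, -1],
  [7.5, 0.5, 0, 0.021, 0.036, 0.02, -1],
  [7.5, 0.5, 0, 0.02, 0.036, 0, -1],
  [7.5, 0.5, 0, 0.002, 0.006, 0, -1],
  [7.5, 0.5, 0, 0, 0, 0, -1],
  [0, 0, 0, 0, 0, -0.02, -1],
  [0, 0, 0, 0, 0, -0.01, -1],
  [0, 0, 0, 0, 0, 0, -1],
])

```text
clock: 17.4
position: [664.9, 229.1, 300.6]
tcp_rot: [-1.931, -1.887, -0.482]
ft_force: [-1.2, 0.4, -0.9]
width: 0.291
```

```bash
python3 - <<'E'
from h import *
s=st(); chute_err(s)
E
```

```text
{'clock': 17.4, 'qpos': [-0.069, 0.393, 1.303, 0.527, 1.528, -0.091], 'position': [664.916, 229.113, 300.571], 'tcp_rot': [-1.931, -1.887, -0.482], 'ft_force': [-1.17, 0.361, -0.904], 'width': 0.291}
turn to go [-0.4 -2.4 -0.3] shift to go [ -2.4  -2.9 -55.4] normal [-0.01 -0.5   0.87]
```

carry_out([
  [-0.4, -2.4, -0.3, -0.002, -0.003, -0.02, -1],
  [0, 0, 0, 0, 0, -0.015, -1],
  [0, 0, 0, 0, 0, -0.006, -1],
  [0, 0, 0, 0, 0, -0.002, -1],
])

```text
clock: 17.8
position: [663.4, 227.6, 258.9]
tcp_rot: [-1.943, -1.916, -0.524]
ft_force: [0.8, -0.1, -0.7]
width: 0.289
```

```bash
python3 - <<'E'
from h import *
s=st(); chute_err(s)
E
```

```text
{'clock': 17.8, 'qpos': [-0.07, 0.393, 1.385, 0.529, 1.416, -0.153], 'position': [663.435, 227.566, 258.916], 'tcp_rot': [-1.943, -1.916, -0.524], 'ft_force': [0.814, -0.12, -0.662], 'width': 0.289}
turn to go [ 0.   0.2 -0.1] shift to go [ -1.   -1.3 -13.7] normal [-0.01 -0.5   0.87]
```

carry_out([
  [0, 0, 0, -0.001, -0.001, -0.008, -1],
  [0, 0, 0, 0, 0, -0.004, -1],
  [0, 0, 0, 0, 0, 0, -0.1],
  [0, 0, 0, 0, 0, 0, -0.1],
  [0, 0, 0, 0, 0, 0, -0.1],
  [0, 0, 0, 0, -0.005, 0.01, -0.1],
  [0, 0, 0, 0, -0.01, 0.02, -0.1],
  [0, 0, 0, 0, 0, 0.03, 0],
  [0, 0, 0, 0, 0, 0.03, 0],
])

```text
clock: 18.7
position: [661.5, 210.6, 338.1]
tcp_rot: [-1.942, -1.913, -0.517]
ft_force: [-0.0, -0.4, -0.1]
width: 0.503
```

```bash
python3 - <<'E'
from h import *
s=st(); snap("side","s9"); crop("s9","s9c",220,50,380,170,4.5)
E
```

```text
{'clock': 18.7, 'qpos': [-0.096, 0.335, 1.302, 0.521, 1.556, -0.102], 'position': [661.489, 210.568, 338.099], 'tcp_rot': [-1.942, -1.913, -0.517], 'ft_force': [-0.004, -0.443, -0.136], 'width': 0.503}
```

View pics/s9c.png

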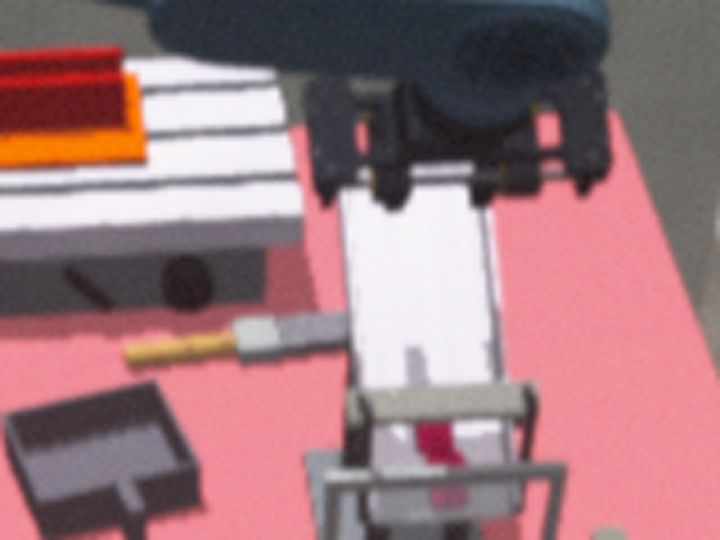

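carry_out([
  [-7.5, 0, 0, -0.017, -0.042, 0, 0.4],
  [-7.5, 0, 0, -0.017, -0.042, 0, 0.4],
  [-7.5, 0, 0, -0.017, -0.042, 0, 0.4],
  [-7.5, 0, 0, -0.017, -0.042, -0.01, 0.4],
  [0, 0, -8, -0.018, -0.04, -0.015, 0.4],
  [0, 0, -8, -0.018, -0.04, -0.02, 0.4],
  [0, 0, -8, -0.018, -0.04, -0.02, 0.4],
  [0, 0, -8, -0.018, -0.04, -0.02, 0.4],
  [0, 0, -8, -0.018, -0.04, -0.02, 0.4],
  [0, 0, -8, -0.018, -0.04, -0.02, 0.4],
])

```text
clock: 19.75
position: [486.1, -210.3, 235.4]
tcp_rot: [2.905, 1.061, -0.005]
ft_force: [0.1, 0.2, 0.0]
width: 0.7
```

```bash
python3 - <<'E'
from h import *
s=st(); casing_err(s,427,-313,-82.5)
E
```

```text
{'clock': 19.75, 'qpos': [-0.614, 0.061, 1.748, -0.032, 1.295, 0.264], 'position': [486.12, -210.285, 235.45], 'tcp_rot': [2.905, 1.061, -0.005], 'ft_force': [0.063, 0.235, 0.011], 'width': 0.7}
turn [  2.9   0.  -32.6] shift [ -59.1 -102.7 -229.4] q [-0.61  0.06  1.75 -0.03  1.29  0.26]
```

carry_out([
  [1, 0, -8, -0.018, -0.033, -0.03, 0.4],
  [1, 0, -8, -0.018, -0.033, -0.03, 0.4],
  [0, 0, -8, -0.015, -0.028, -0.03, 0.4],
  [0, 0, -7, 0, 0, -0.03, 0.4],
  [0, 0, 0, 0, 0, -0.03, 0.4],
  [0, 0, 0, 0, 0, -0.02, 0.4],
  [0, 0, 0, 0, 0, 0, 0.4],
])

```text
clock: 20.45
position: [429.8, -317.6, 64.7]
tcp_rot: [3.111, 0.184, 0.008]
ft_force: [-0.2, -0.5, 0.1]
width: 0.7
```

```bash
python3 - <<'E'
from h import *
s=st(); casing_err(s,427,-313,-82.5)
E
```

```text
{'clock': 20.45, 'qpos': [-0.852, 0.308, 1.847, -0.014, 0.965, 0.609], 'position': [429.814, -317.581, 64.728], 'tcp_rot': [3.111, 0.184, 0.008], 'ft_force': [-0.151, -0.509, 0.059], 'width': 0.7}
turn [1.4 0.4 0.7] shift [ -2.8   4.6 -58.7] q [-0.85  0.31  1.85 -0.01  0.96  0.61]
```

carry_out([
  [1, 0, 0.5, -0.002, 0.005, -0.025, 0.4],
  [0, 0, 0, 0, 0, -0.015, 0.4],
  [0, 0, 0, 0, 0, -0.007, 0.4],
  [0, 0, 0, 0, 0, 0, 0.4],
])

```text
clock: 20.85
position: [430.6, -316.0, 21.3]
tcp_rot: [3.122, 0.198, 0.017]
ft_force: [-0.0, -0.5, 0.3]
width: 0.705
```

carry_out([
  [0, 0, 0, -0.003, 0.003, -0.008, 0.4],
  [0, 0, 0, 0, 0, -0.005, 0.4],
  [0, 0, 0, 0, 0, -0.003, 0.4],
])

```text
clock: 21.15
position: [429.3, -314.5, 7.2]
tcp_rot: [3.117, 0.198, 0.022]
ft_force: [-1.2, -0.2, -0.5]
width: 0.7
```

carry_out([
  [0, 0, 0, -0.001, 0.001, -0.001, -1],
  [0, 0, 0, 0, 0, 0, -1],
  [0, 0, 0, 0, 0, 0, -1],
  [0, 0, 0, 0, 0, 0, -1],
  [0, 0, 0, 0, 0, 0, -1],
])

```text
clock: 21.65
position: [428.5, -313.6, 6.5]
tcp_rot: [3.117, 0.199, 0.023]
ft_force: [0.2, 0.2, -0.7]
width: 0.291
```

carry_out([
  [0, 0, 0, 0, 0, 0.03, -1],
  [0, 0, 0, 0, 0, 0.045, -1],
  [0, 0, 8, 0.018, 0.042, 0.018, -1],
  [0, 0, 8, 0.018, 0.042, 0.018, -1],
  [0, 0, 8, 0.018, 0.042, 0.018, -1],
  [0, 0, 8, 0.018, 0.042, 0.018, -1],
  [0, 0, 8, 0.018, 0.042, 0.018, -1],
  [0, 0, 8, 0.018, 0.042, 0.018, -1],
  [0, 0, 8, 0.018, 0.042, 0.018, -1],
  [0, 0, 8, 0.018, 0.042, 0.018, -1],
])

```text
clock: 22.65
position: [570.7, 26.8, 231.4]
tcp_rot: [2.516, 1.864, 0.033]
ft_force: [1.1, -1.2, -0.2]
width: 0.293
```

```bash
python3 - <<'E'
from h import *
s=st(); print(psi(s));chute_err(s)
E
```

```text
{'clock': 22.65, 'qpos': [-0.165, 0.163, 1.643, 0.008, 1.313, 0.128], 'position': [570.724, 26.767, 231.434], 'tcp_rot': [2.516, 1.864, 0.033], 'ft_force': [1.128, -1.187, -0.156], 'width': 0.293}
-16.934644115858354
turn to go [29.3 -3.4 15.9] shift to go [ 91.8 199.5  13.8] normal [-0.01 -0.5   0.87]
```

carry_out([
  [0, 0, 8, 0.015, 0.03, 0.035, -1],
  [0, 0, 8, 0.018, 0.036, 0.025, -1],
  [7.5, 0, 0, 0.018, 0.036, 0.015, -1],
  [7.5, 0, 0, 0.018, 0.04, 0.01, -1],
  [7.5, 0, 0, 0.014, 0.035, 0, -1],
  [7.5, 0, 0, 0, 0.01, 0, -1],
  [0, 0, 0, 0, 0, -0.02, -1],
  [0, 0, 0, 0, 0, -0.01, -1],
  [0, 0, 0, 0, 0, 0, -1],
])

```text
clock: 23.55
position: [657.3, 230.2, 294.7]
tcp_rot: [-1.911, -1.926, -0.577]
ft_force: [0.2, -0.2, -0.2]
width: 0.294
```

```bash
python3 - <<'E'
from h import *
s=st(); chute_err(s)
E
```

```text
{'clock': 23.55, 'qpos': [-0.08, 0.343, 1.389, 0.56, 1.45, -0.169], 'position': [657.296, 230.203, 294.721], 'tcp_rot': [-1.911, -1.926, -0.577], 'ft_force': [0.224, -0.231, -0.178], 'width': 0.294}
turn to go [-1.8  1.8 -0.9] shift to go [  5.2  -4.  -49.5] normal [-0.01 -0.5   0.87]
```

carry_out([
  [-1.8, 1.8, -0.9, 0.005, -0.004, -0.02, -1],
  [0, 0, 0, 0, 0, -0.01, -1],
  [0, 0, 0, 0, 0, -0.006, -1],
  [0, 0, 0, 0, 0, 0, -1],
])

```text
clock: 23.95
position: [662.6, 226.6, 260.3]
tcp_rot: [-1.943, -1.916, -0.523]
ft_force: [0.4, -0.2, -0.9]
width: 0.292
```

```bash
python3 - <<'E'
from h import *
s=st(); chute_err(s)
E
```

```text
{'clock': 23.95, 'qpos': [-0.071, 0.39, 1.386, 0.529, 1.418, -0.153], 'position': [662.627, 226.637, 260.263], 'tcp_rot': [-1.943, -1.916, -0.523], 'ft_force': [0.367, -0.191, -0.925], 'width': 0.292}
turn to go [ 0.   0.2 -0.1] shift to go [ -0.1  -0.4 -15.1] normal [-0.01 -0.5   0.87]
```

carry_out([
  [0, 0, 0, 0, 0, -0.009, -1],
  [0, 0, 0, 0, 0, -0.004, -1],
  [0, 0, 0, 0, 0, 0, -0.1],
  [0, 0, 0, 0, 0, 0, -0.1],
  [0, 0, 0, 0, 0, 0, -0.1],
  [0, 0, 0, 0, -0.005, 0.01, -0.1],
  [0, 0, 0, 0, -0.01, 0.02, -0.1],
  [0, 0, 0, 0, 0, 0.03, 0],
  [0, 0, 0, 0, 0, 0.03, 0],
])

```text
clock: 24.85
position: [660.8, 210.5, 338.7]
tcp_rot: [-1.942, -1.914, -0.519]
ft_force: [0.1, -0.7, 0.2]
width: 0.501
```

```bash
python3 - <<'E'
from h import *
s=st(); im=snap("side","s10"); crop("s10","s10c",220,50,380,170,4.5)
print([np.round(o[:3],1).tolist() for o in pinks("side",im)])
E
```

```text
{'clock': 24.85, 'qpos': [-0.096, 0.332, 1.305, 0.522, 1.556, -0.103], 'position': [660.804, 210.492, 338.719], 'tcp_rot': [-1.942, -1.914, -0.519], 'ft_force': [0.086, -0.742, 0.246], 'width': 0.501}
[[516.7, -419.6, -32.2], [428.9, -416.3, -43.9]]
```

View pics/s10c.png

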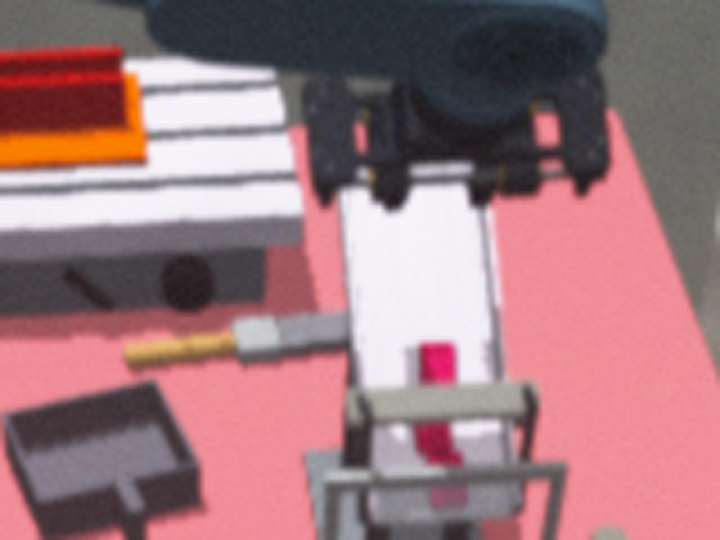

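carry_out([
  [-7.5, 0, 0, -0.016, -0.043, 0, 0.4],
  [-7.5, 0, 0, -0.016, -0.043, 0, 0.4],
  [-7.5, 0, 0, -0.016, -0.043, 0, 0.4],
  [-7.5, 0, 0, -0.016, -0.043, 0, 0.4],
  [0, 0, 7, -0.016, -0.043, -0.015, 0.4],
  [0, 0, 7, -0.016, -0.043, -0.015, 0.4],
  [0, 0, 7, -0.016, -0.043, -0.015, 0.4],
  [0, 0, 7, -0.016, -0.043, -0.015, 0.4],
  [0, 0, 7, -0.016, -0.043, -0.015, 0.4],
  [0, 0, 7, -0.016, -0.043, -0.015, 0.4],
])

```text
clock: 25.9
position: [501.5, -231.0, 271.3]
tcp_rot: [1.224, 2.844, 0.032]
ft_force: [0.6, -0.2, -0.7]
width: 0.697
```

```bash
python3 - <<'E'
from h import *
s=st(); casing_err(s,428.5,-415.5,46.5)
E
```

```text
{'clock': 25.9, 'qpos': [-0.665, 0.072, 1.662, 0.032, 1.369, -1.429], 'position': [501.508, -230.974, 271.321], 'tcp_rot': [1.224, 2.844, 0.032], 'ft_force': [0.573, -0.193, -0.676], 'width': 0.697}
turn [-0.1  2.8  3.1] shift [ -73.  -184.5 -265.3] q [-0.66  0.07  1.66  0.03  1.37 -1.43]
```

carry_out([
  [0, 1, 1.5, -0.015, -0.037, -0.02, 0.4],
  [0, 1, 1.5, -0.015, -0.037, -0.025, 0.4],
  [0, 0, 0, -0.015, -0.037, -0.025, 0.4],
  [0, 0, 0, -0.014, -0.034, -0.025, 0.4],
  [0, 0, 0, -0.01, -0.025, -0.03, 0.4],
  [0, 0, 0, 0, 0, -0.035, 0.4],
  [0, 0, 0, 0, 0, -0.03, 0.4],
  [0, 0, 0, 0, 0, -0.015, 0.4],
  [0, 0, 0, 0, 0, 0, 0.4],
])

```text
clock: 26.8
position: [425.4, -419.5, 66.7]
tcp_rot: [1.167, 2.89, 0.002]
ft_force: [-0.2, 1.4, 0.4]
width: 0.7
```

```bash
python3 - <<'E'
from h import *
s=st(); casing_err(s,428.5,-415.5,46.5)
E
```

```text
{'clock': 26.8, 'qpos': [-0.985, 0.421, 1.684, 0.018, 1.017, -1.797], 'position': [425.379, -419.542, 66.701], 'tcp_rot': [1.167, 2.89, 0.002], 'ft_force': [-0.19, 1.361, 0.391], 'width': 0.7}
turn [0.5 1.4 0.5] shift [  3.1   4.  -60.7] q [-0.99  0.42  1.68  0.02  1.02 -1.8 ]
```

carry_out([
  [0.5, 1.2, 0.5, 0.003, 0.003, -0.025, 0.4],
  [0, 0, 0, 0, 0, -0.015, 0.4],
  [0, 0, 0, 0, 0, -0.008, 0.4],
  [0, 0, 0, 0, 0, 0, 0.4],
])

```text
clock: 27.2
position: [431.5, -419.6, 23.2]
tcp_rot: [1.158, 2.91, -0.005]
ft_force: [0.4, 0.7, -0.2]
width: 0.696
```

carry_out([
  [0, 0, 0, -0.003, 0.003, -0.009, 0.4],
  [0, 0, 0, 0, 0, -0.006, 0.4],
  [0, 0, 0, 0, 0, -0.003, 0.4],
])

```text
clock: 27.5
position: [429.6, -418.1, 7.2]
tcp_rot: [1.156, 2.905, -0.01]
ft_force: [0.5, 0.8, 0.2]
width: 0.7
```

carry_out([
  [0, 0, 0, -0.001, 0.002, -0.001, -1],
  [0, 0, 0, 0, 0, 0, -1],
  [0, 0, 0, 0, 0, 0, -1],
  [0, 0, 0, 0, 0, 0, -1],
  [0, 0, 0, 0, 0, 0, -1],
])

```text
clock: 28.0
position: [428.5, -416.2, 6.5]
tcp_rot: [1.156, 2.905, -0.01]
ft_force: [-0.7, 0.3, -0.4]
width: 0.294
```

carry_out([
  [0, 0, 0, 0, 0, 0.03, -1],
  [0, 0, 0, 0, 0, 0.045, -1],
  [0, 0, -5, 0.015, 0.043, 0.02, -1],
  [0, 0, -5, 0.015, 0.043, 0.02, -1],
  [0, 0, -5, 0.015, 0.043, 0.02, -1],
  [0, 0, -5, 0.015, 0.043, 0.02, -1],
  [0, 0, -5, 0.015, 0.043, 0.02, -1],
  [0, 0, -5, 0.015, 0.043, 0.02, -1],
  [0, 0, -5, 0.015, 0.043, 0.02, -1],
  [0, 0, -5, 0.015, 0.043, 0.02, -1],
])

```text
clock: 29.0
position: [544.9, -71.2, 245.5]
tcp_rot: [2.125, 2.294, -0.012]
ft_force: [1.3, -0.3, -0.8]
width: 0.288
```

```bash
python3 - <<'E'
from h import *
s=st(); print(psi(s));chute_err(s)
E
```

```text
{'clock': 29.0, 'qpos': [-0.338, 0.113, 1.67, -0.013, 1.348, -0.412], 'position': [544.923, -71.174, 245.509], 'tcp_rot': [2.125, 2.294, -0.012], 'ft_force': [1.261, -0.313, -0.806], 'width': 0.288}
4.39859160044832
turn to go [30.9  1.2 -5.2] shift to go [117.6 297.4  -0.3] normal [-0.01 -0.5   0.87]
```

carry_out([
  [0, 0, -2.5, 0.016, 0.041, 0.02, -1],
  [0, 0, -2.5, 0.016, 0.041, 0.02, -1],
  [0, 0, 0, 0.016, 0.041, 0.02, -1],
  [0, 0, 0, 0.016, 0.041, 0.02, -1],
  [7.5, 0, 0, 0.016, 0.041, 0, -1],
  [7.5, 0, 0, 0.016, 0.041, 0, -1],
  [7.5, 0.5, 0, 0.014, 0.036, 0, -1],
  [7.5, 0.5, 0, 0, 0, 0, -1],
  [0, 0, 0, 0, 0, -0.01, -1],
  [0, 0, 0, 0, 0, 0, -1],
])

```text
clock: 30.0
position: [658.0, 230.2, 324.6]
tcp_rot: [-1.934, -1.914, -0.509]
ft_force: [0.2, -0.5, -0.7]
width: 0.291
```

```bash
python3 - <<'E'
from h import *
s=st(); chute_err(s)
E
```

```text
{'clock': 30.0, 'qpos': [-0.066, 0.345, 1.316, 0.523, 1.529, -0.091], 'position': [657.989, 230.234, 324.596], 'tcp_rot': [-1.934, -1.914, -0.509], 'ft_force': [0.232, -0.524, -0.707], 'width': 0.291}
turn to go [-0.  -0.5 -0.5] shift to go [  4.5  -4.  -79.4] normal [-0.01 -0.5   0.87]
```

carry_out([
  [0, 0, 0, 0.004, 0.009, -0.025, -1],
  [0, 0, 0, 0, 0, -0.025, -1],
  [0, 0, 0, 0, 0, -0.006, -1],
  [0, 0, 0, 0, 0, 0, -1],
])

```text
clock: 30.4
position: [661.7, 239.3, 269.0]
tcp_rot: [-1.94, -1.925, -0.503]
ft_force: [-0.8, 0.1, -1.0]
width: 0.289
```

```bash
python3 - <<'E'
from h import *
s=st(); chute_err(s)
E
```

```text
{'clock': 30.4, 'qpos': [-0.047, 0.391, 1.364, 0.517, 1.435, -0.123], 'position': [661.674, 239.346, 269.031], 'tcp_rot': [-1.94, -1.925, -0.503], 'ft_force': [-0.801, 0.105, -0.974], 'width': 0.289}
turn to go [ 0.6 -0.3 -0.6] shift to go [  0.8 -13.1 -23.8] normal [-0.01 -0.5   0.87]
```

carry_out([
  [0, 0, 0, 0.001, 0, -0.009, -1],
  [0, 0, 0, 0, 0, -0.005, -1],
  [0, 0, 0, 0, 0, 0, -0.1],
  [0, 0, 0, 0, 0, 0, -0.1],
  [0, 0, 0, 0, 0, 0, -0.1],
  [0, 0, 0, 0, -0.005, 0.01, -0.1],
  [0, 0, 0, 0, -0.01, 0.02, -0.1],
  [0, 0, 0, 0, 0, 0.03, 0],
  [0, 0, 0, 0, 0, 0.03, 0],
])

```text
clock: 31.3
position: [662.2, 222.7, 348.9]
tcp_rot: [-1.941, -1.925, -0.5]
ft_force: [0.2, -0.7, 0.4]
width: 0.498
```

```bash
python3 - <<'E'
from h import *
s=st(); im=snap("side","s11"); crop("s11","s11c",220,50,380,170,4.5)
print([np.round(o[:3],1).tolist() for o in pinks("side",im)])
E
```

```text
{'clock': 31.3, 'qpos': [-0.072, 0.338, 1.273, 0.509, 1.573, -0.073], 'position': [662.155, 222.72, 348.875], 'tcp_rot': [-1.941, -1.925, -0.5], 'ft_force': [0.209, -0.686, 0.403], 'width': 0.498}
[[516.6, -419.7, -34.1]]
```

View pics/s11c.png

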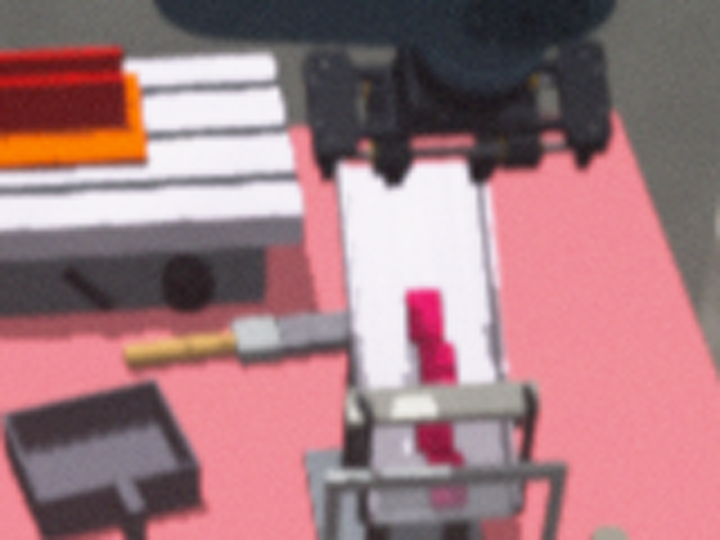

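carry_out([
  [-7.5, 0, 0, -0.01, -0.044, 0, 0.4],
  [-7.5, 0, 0, -0.01, -0.045, 0, 0.4],
  [-7.5, 0, 0, -0.01, -0.045, 0, 0.4],
  [-7.5, 0, 0, -0.01, -0.045, 0, 0.4],
  [0, 0, 8, -0.01, -0.044, -0.015, 0.4],
  [0, 0, 8, -0.01, -0.044, -0.015, 0.4],
  [0, 0, 8, -0.01, -0.044, -0.015, 0.4],
  [0, 0, 8, -0.01, -0.044, -0.015, 0.4],
  [0, 0, 8, -0.01, -0.044, -0.015, 0.4],
  [0, 0, 8, -0.01, -0.044, -0.015, 0.4],
])

```text
clock: 32.35
position: [565.5, -226.1, 284.3]
tcp_rot: [1.094, 2.889, 0.015]
ft_force: [0.4, -0.1, 0.7]
width: 0.698
```

```bash
python3 - <<'E'
from h import *
s=st(); casing_err(s,516,-419,57)
E
```

```text
{'clock': 32.35, 'qpos': [-0.586, 0.186, 1.509, 0.021, 1.398, -1.436], 'position': [565.503, -226.149, 284.262], 'tcp_rot': [1.094, 2.889, 0.015], 'ft_force': [0.402, -0.066, 0.718], 'width': 0.698}
turn [0.3 3.  8.5] shift [ -49.5 -192.9 -278.3] q [-0.59  0.19  1.51  0.02  1.4  -1.44]
```

carry_out([
  [0, 1, 4, -0.01, -0.038, -0.025, 0.4],
  [0, 1, 4, -0.01, -0.038, -0.025, 0.4],
  [0, 0, 0, -0.01, -0.038, -0.025, 0.4],
  [0, 0, 0, -0.01, -0.037, -0.025, 0.4],
  [0, 0, 0, -0.009, -0.03, -0.03, 0.4],
  [0, 0, 0, 0, 0, -0.035, 0.4],
  [0, 0, 0, 0, 0, -0.03, 0.4],
  [0, 0, 0, 0, 0, -0.02, 0.4],
  [0, 0, 0, 0, 0, 0, 0.4],
])

```text
clock: 33.25
position: [509.7, -427.2, 68.6]
tcp_rot: [0.903, 2.978, -0.008]
ft_force: [-0.6, 0.6, 0.0]
width: 0.7
```

```bash
python3 - <<'E'
from h import *
s=st(); casing_err(s,516,-419,57)
E
```

```text
{'clock': 33.25, 'qpos': [-0.882, 0.54, 1.501, 0.014, 1.074, -1.87], 'position': [509.664, -427.18, 68.635], 'tcp_rot': [0.903, 2.978, -0.008], 'ft_force': [-0.59, 0.649, 0.034], 'width': 0.7}
turn [0.7 1.5 0.7] shift [  6.3   8.2 -62.6] q [-0.88  0.54  1.5   0.01  1.07 -1.87]
```

carry_out([
  [0.7, 1.2, 0.6, 0.006, 0.007, -0.025, 0.4],
  [0, 0, 0, 0, 0, -0.018, 0.4],
  [0, 0, 0, 0, 0, -0.008, 0.4],
  [0, 0, 0, 0, 0, 0, 0.4],
])

```text
clock: 33.65
position: [517.6, -423.5, 21.4]
tcp_rot: [0.893, 2.999, -0.005]
ft_force: [0.7, 0.5, -0.5]
width: 0.699
```

carry_out([
  [0, 0, 0, -0.001, 0.003, -0.008, 0.4],
  [0, 0, 0, 0, 0, -0.005, 0.4],
  [0, 0, 0, 0, 0, -0.002, 0.4],
])

```text
clock: 33.95
position: [517.7, -422.2, 8.8]
tcp_rot: [0.892, 2.995, -0.009]
ft_force: [-0.0, 0.4, 0.5]
width: 0.703
```

carry_out([
  [0, 0, 0, -0.001, 0.002, -0.003, -1],
  [0, 0, 0, 0, 0, 0, -1],
  [0, 0, 0, 0, 0, 0, -1],
  [0, 0, 0, 0, 0, 0, -1],
  [0, 0, 0, 0, 0, 0, -1],
])

```text
clock: 34.45
position: [517.0, -420.5, 6.6]
tcp_rot: [0.892, 2.993, -0.011]
ft_force: [-0.6, -0.3, -0.3]
width: 0.288
```

carry_out([
  [0, 0, 0, 0, 0, 0.03, -1],
  [0, 0, 0, 0, 0, 0.045, -1],
  [0, 0, -6.5, 0.01, 0.044, 0.02, -1],
  [0, 0, -6.5, 0.01, 0.044, 0.02, -1],
  [0, 0, -6.5, 0.01, 0.044, 0.02, -1],
  [0, 0, -6.5, 0.01, 0.044, 0.02, -1],
  [0, 0, -6.5, 0.01, 0.044, 0.02, -1],
  [0, 0, -6.5, 0.01, 0.044, 0.02, -1],
  [0, 0, -6.5, 0.01, 0.044, 0.02, -1],
  [0, 0, -6.5, 0.01, 0.044, 0.02, -1],
])

```text
clock: 35.45
position: [592.9, -65.9, 245.7]
tcp_rot: [2.168, 2.252, -0.015]
ft_force: [0.1, 0.2, -1.0]
width: 0.292
```

```bash
python3 - <<'E'
from h import *
s=st(); print(psi(s));chute_err(s)
E
```

```text
{'clock': 35.45, 'qpos': [-0.301, 0.218, 1.549, -0.016, 1.365, -0.336], 'position': [592.944, -65.879, 245.656], 'tcp_rot': [2.168, 2.252, -0.015], 'ft_force': [0.141, 0.193, -0.986], 'width': 0.292}
2.1717871237445356
turn to go [31.   0.5 -3. ] shift to go [ 69.5 292.1  -0.5] normal [-0.01 -0.5   0.87]
```

carry_out([
  [0, 0, -3, 0.009, 0.041, 0.025, -1],
  [0, 0, 0, 0.009, 0.041, 0.025, -1],
  [0, 0, 0, 0.009, 0.042, 0.025, -1],
  [0, 0, 0, 0.009, 0.042, 0.025, -1],
  [7.5, 0, 0, 0.009, 0.042, 0, -1],
  [7.5, 0, 0, 0.009, 0.042, 0, -1],
  [7.5, 0.5, 0, 0.009, 0.04, 0, -1],
  [7.5, 0.5, 0, 0.005, 0.03, 0, -1],
  [0, 0, 0, 0, 0, 0, -1],
  [0, 0, 0, 0, 0, 0, -1],
])

```text
clock: 36.45
position: [661.2, 270.1, 355.4]
tcp_rot: [-1.938, -1.912, -0.507]
ft_force: [-0.8, -1.0, 0.4]
width: 0.291
```

```bash
python3 - <<'E'
from h import *
s=st(); chute_err(s)
E
```

```text
{'clock': 36.45, 'qpos': [-0.005, 0.349, 1.249, 0.522, 1.553, -0.003], 'position': [661.158, 270.136, 355.429], 'tcp_rot': [-1.938, -1.912, -0.507], 'ft_force': [-0.797, -0.998, 0.436], 'width': 0.291}
turn to go [ 0.1 -0.6 -0.3] shift to go [   1.3  -43.9 -110.2] normal [-0.01 -0.5   0.87]
```

carry_out([
  [0, 0, 0, 0.001, -0.005, -0.03, -1],
  [0, 0, 0, 0, 0, -0.025, -1],
  [0, 0, 0, 0, 0, -0.01, -1],
  [0, 0, 0, 0, 0, 0, -1],
])

```text
clock: 36.85
position: [662.4, 261.3, 291.8]
tcp_rot: [-1.946, -1.924, -0.503]
ft_force: [0.4, 0.4, -0.6]
width: 0.289
```

```bash
python3 - <<'E'
from h import *
s=st(); chute_err(s)
E
```

```text
{'clock': 36.85, 'qpos': [-0.013, 0.381, 1.33, 0.514, 1.453, -0.069], 'position': [662.398, 261.316, 291.76], 'tcp_rot': [-1.946, -1.924, -0.503], 'ft_force': [0.436, 0.384, -0.607], 'width': 0.289}
turn to go [ 0.8 -0.2 -0.4] shift to go [  0.1 -35.1 -46.6] normal [-0.01 -0.5   0.87]
```

carry_out([
  [0, 0, 0, 0, 0.001, -0.014, -1],
  [0, 0, 0, 0, 0, -0.007, -1],
  [0, 0, 0, 0, 0, -0.002, -1],
  [0, 0, 0, 0, 0, 0, -0.1],
  [0, 0, 0, 0, 0, 0, -0.1],
  [0, 0, 0, 0, 0, 0, -0.1],
  [0, 0, 0, 0, -0.005, 0.01, -0.1],
  [0, 0, 0, 0, -0.01, 0.02, -0.1],
  [0, 0, 0, 0, 0, 0.03, 0],
  [0, 0, 0, 0, 0, 0.03, 0],
])

```text
clock: 37.85
position: [661.9, 245.5, 361.8]
tcp_rot: [-1.947, -1.925, -0.499]
ft_force: [-0.0, 0.1, -0.6]
width: 0.5
```

```bash
python3 - <<'E'
from h import *
s=st(); im=snap("side","s12"); crop("s12","s12c",220,50,380,170,4.5); snap("top","t12"); crop("t12","t12c",155,140,305,275,5.3)
print([np.round(o[:3],1).tolist() for o in pinks("side",im)])
E
```

```text
{'clock': 37.85, 'qpos': [-0.036, 0.337, 1.248, 0.507, 1.575, -0.027], 'position': [661.947, 245.495, 361.766], 'tcp_rot': [-1.947, -1.925, -0.499], 'ft_force': [-0.035, 0.12, -0.559], 'width': 0.5}
[]
```

View pics/s12c.png

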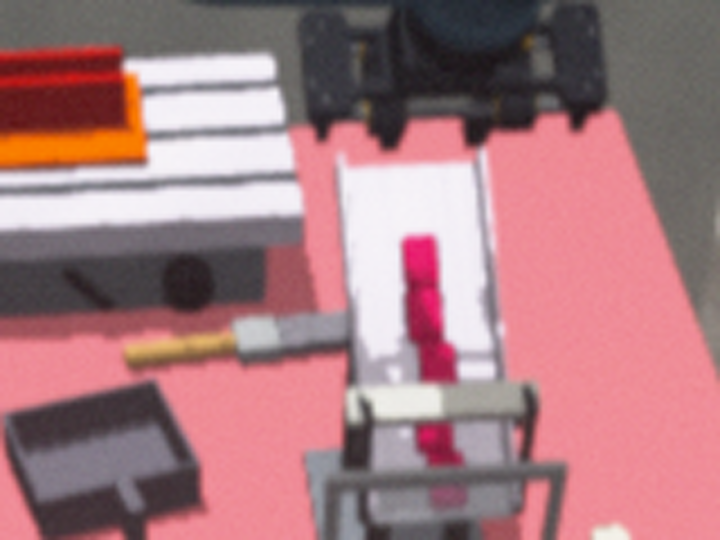

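View pics/t12c.png

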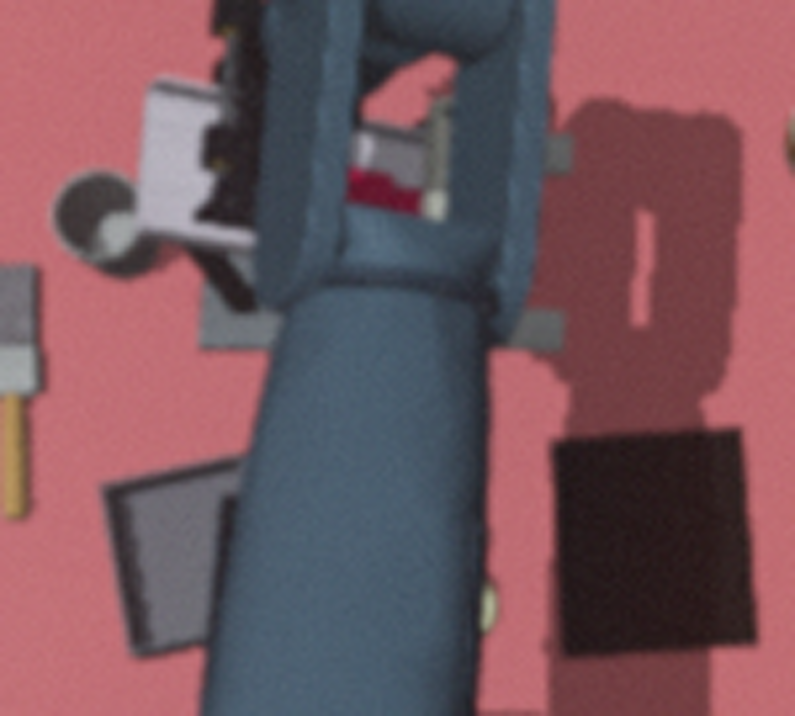

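```bash
python3 - <<'E'
from h import *
T=lambda x,y:pk("top",x,y,155,140,5.3); S=lambda x,y:pk("side",x,y,215,75,5)
bp=[((55,-66,46),T(103,485)),((-55,-66,46),T(247,457)),((-55,66,46),T(280,627)),((55,66,46),T(137,657)),((-98,0,56),T(325,524)),
 ((55,66,46),S(30,338)),((55,-66,46),S(195,300)),((-55,-66,46),S(245,398))]
q=fit(bp,[430,312,1.8]); print(q); print("top",fit(bp[:5],[430,312,1.8],0)); print("side",fit(bp[5:],[430,312,1.8],0))
print("handle",P3((-74,0,40),q),"psi",np.degrees(q[2])-90)
s=st(); p=P3((-74,0,40),q); casing_err(s,p[0],p[1],np.degrees(q[2])-90,19)
E
```

```text
[[0.4, -0.2], [0.5, -0.7], [0.2, -0.4], [-0.5, -0.1], [-1.0, 0.1], [-1.9, 0.3], [0.1, 0.1], [-0.2, -0.1]]
[431.19666898 314.57432977   1.80790147]
top [430.12375686 314.28246811   1.81465691]
side [432.90852212 315.36932792   1.79895511]
handle [448.57851073 242.64470043  40.        ] psi 13.585124208715868
{'clock': 37.95, 'qpos': [-0.036, 0.333, 1.243, 0.508, 1.574, -0.028], 'position': [663.921, 245.77, 367.113], 'tcp_rot': [-1.947, -1.931, -0.511], 'ft_force': [-0.103, 0.117, 0.507], 'width': 0.5}
turn [-29.   -3.   13.8] shift [-215.3   -3.1 -348.1] q [-0.04  0.33  1.24  0.51  1.57 -0.03]
```

carry_out([
  [-7, 0, 0, -0.03, 0, 0, 1],
  [-7, -1, 0, -0.04, 0, 0, 1],
  [-7, -1, 0, -0.045, 0, 0, 1],
  [-7, -1, 0, -0.045, 0, -0.02, 1],
  [0, 0, 7, -0.04, 0, -0.025, 1],
  [0, 0, 6, -0.015, -0.002, -0.04, 1],
  [0, 0, 0, 0, 0, -0.045, 1],
  [0, 0, 0, 0, 0, -0.045, 1],
  [0, 0, 0, 0, 0, -0.04, 1],
  [0, 0, 0, 0, 0, 0, 1],
])

```text
clock: 38.95
position: [441.0, 239.1, 149.8]
tcp_rot: [1.91, 2.432, 0.099]
ft_force: [-0.6, 0.1, 0.3]
width: 1.0
```

```bash
python3 - <<'E'
from h import *
s=st(); casing_err(s,448.5,242.6,13.6,19)
snap("side","s13"); crop("s13","s13c",190,100,310,220,5)
snap("top","t13"); crop("t13","t13c",155,170,275,290,5)
E
```

```text
{'clock': 38.95, 'qpos': [0.26, 0.067, 1.929, 0.001, 1.066, 0.02], 'position': [440.972, 239.14, 149.813], 'tcp_rot': [1.91, 2.432, 0.099], 'ft_force': [-0.593, 0.118, 0.307], 'width': 1.0}
turn [-1.2  4.4 -0.1] shift [   7.5    3.5 -130.8] q [0.26 0.07 1.93 0.   1.07 0.02]
```

View pics/s13c.png

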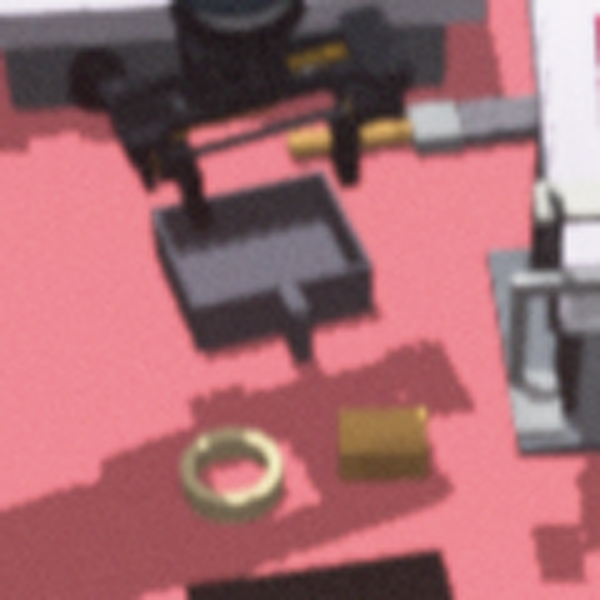

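View pics/t13c.png

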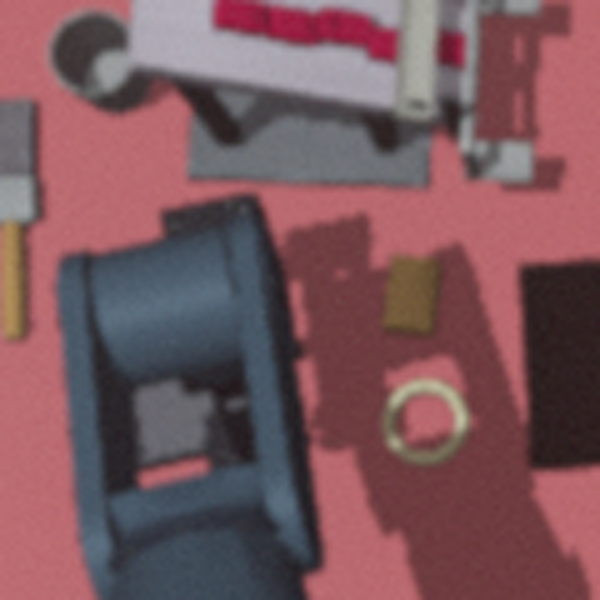

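carry_out([
  [-1.2, 4.4, 0, 0.007, 0.003, -0.02, 1],
  [0, 0, 0, 0, 0, -0.03, 1],
  [0, 0, 0, 0, 0, -0.015, 1],
  [0, 0, 0, 0, 0, 0, 1],
  [0, 0, 0, 0, 0, 0, 1],
])

```text
clock: 39.55
position: [463.0, 245.9, 103.0]
tcp_rot: [1.929, 2.456, 0.038]
ft_force: [0.2, 0.9, 0.6]
width: 0.996
```

```bash
python3 - <<'E'
from h import *
s=st(); casing_err(s,448.5,242.6,13.6,15)
snap("side","s14"); crop("s14","s14c",190,100,310,220,5)
E
```

```text
{'clock': 39.55, 'qpos': [0.262, 0.219, 1.865, 0.0, 1.028, 0.022], 'position': [462.984, 245.893, 102.969], 'tcp_rot': [1.929, 2.456, 0.038], 'ft_force': [0.201, 0.872, 0.583], 'width': 0.996}
turn [-0.4  1.7 -0.1] shift [-14.5  -3.3 -88. ] q [0.26 0.22 1.86 0.   1.03 0.02]
```

View pics/s14c.png

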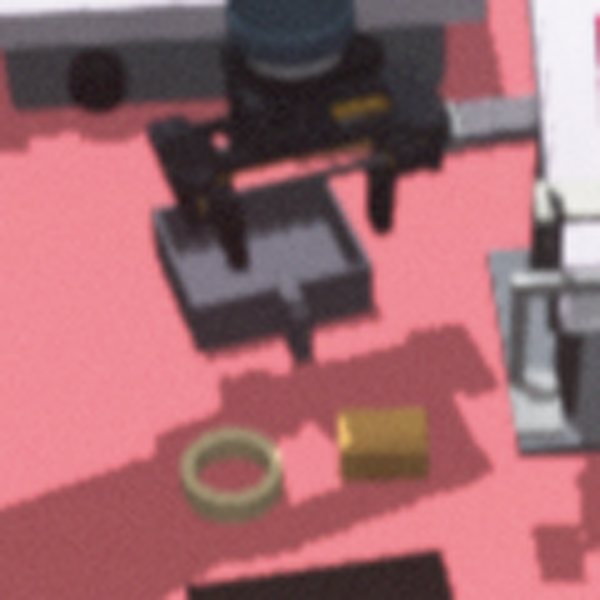

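carry_out([
  [-0.4, 1.7, 0, -0.012, -0.003, -0.015, 1],
  [0, 0, 0, 0, 0, -0.015, 1],
  [0, 0, 0, 0, 0, 0, 1],
  [0, 0, 0, 0, 0, 0, 1],
])

```text
clock: 40.0
position: [450.7, 243.1, 75.0]
tcp_rot: [-1.94, -2.471, -0.002]
ft_force: [0.6, -0.5, 0.2]
width: 1.001
```

```bash
python3 - <<'E'
from h import *
s=st(); casing_err(s,448.5,242.6,13.6,15)
snap("side","s15"); crop("s15","s15c",190,100,310,220,5)
snap("top","t15"); crop("t15","t15c",155,170,275,290,5)
E
```

```text
{'clock': 40.0, 'qpos': [0.262, 0.258, 1.885, 0.001, 0.997, 0.022], 'position': [450.743, 243.062, 75.02], 'tcp_rot': [-1.94, -2.471, -0.002], 'ft_force': [0.557, -0.486, 0.16], 'width': 1.001}
turn [-0.1  0.  -0.1] shift [ -2.2  -0.5 -60. ] q [0.26 0.26 1.89 0.   1.   0.02]
```

View pics/s15c.png

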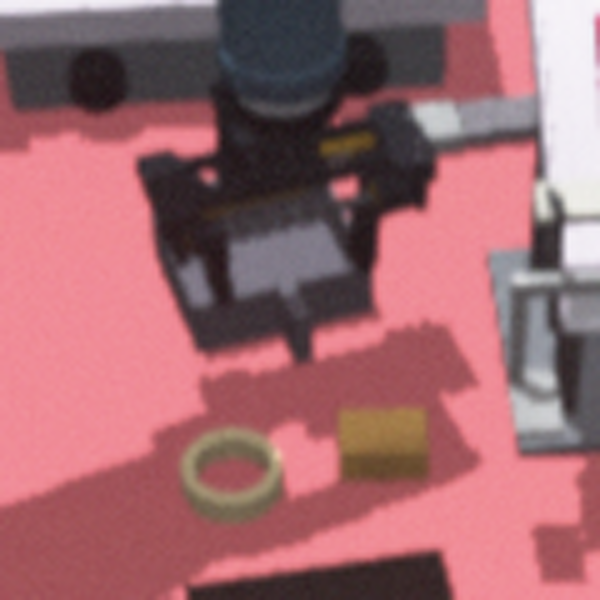

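carry_out([
  [0, 0, 0, -0.002, -0.002, -0.02, 1],
  [0, 0, 0, 0, 0, -0.02, 1],
  [0, 0, 0, 0, 0, -0.01, 1],
  [0, 0, 0, 0, 0, -0.004, 1],
])

```text
clock: 40.5
position: [451.5, 241.9, 23.1]
tcp_rot: [1.937, 2.468, 0.011]
ft_force: [-0.0, -0.6, 0.5]
width: 1.001
```

carry_out([
  [0, 0.7, 0, -0.002, -0.001, -0.006, 1],
  [0, 0, 0, 0, 0, -0.003, -1],
  [0, 0, 0, 0, 0, 0, -1],
  [0, 0, 0, 0, 0, 0, -1],
  [0, 0, 0, 0, 0, 0, -1],
  [0, 0, 0, 0, 0, 0, -1],
  [0, 0, 0, 0, 0, 0, -1],
  [0, 0, 0, 0, 0, 0, -1],
  [0, 0, 0, 0, 0, 0, -1],
])

```text
clock: 41.4
position: [451.4, 241.5, 16.0]
tcp_rot: [-1.937, -2.468, -0.003]
ft_force: [0.0, 0.4, 0.9]
width: 0.299
```

```bash
python3 - <<'E'
from h import *
s=st(); print(psi(s),Ro.from_rotvec(s["tcp_rot"]).as_matrix()[:,2].round(3))
snap("side","s16"); crop("s16","s16c",190,100,310,220,5)
E
```

```text
{'clock': 41.4, 'qpos': [0.256, 0.367, 1.898, 0.006, 0.877, 0.012], 'position': [451.367, 241.478, 15.963], 'tcp_rot': [-1.937, -2.468, -0.003], 'ft_force': [0.01, 0.396, 0.885], 'width': 0.299}
13.752891763787819 [-0.002  0.004 -1.   ]
```

View pics/s16c.png

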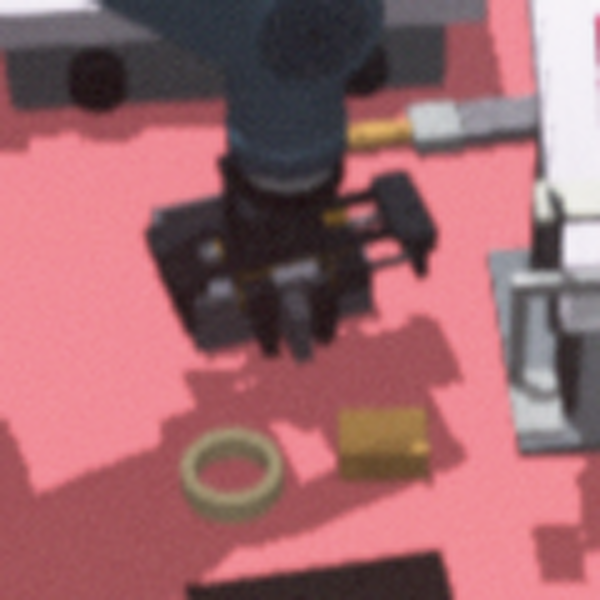

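carry_out([
  [0, 0, 0, 0, 0, 0, -1],
  [0, 0, 0, 0, 0, 0, -1],
  [0, 0, 0, 0, 0, 0, -1],
  [0, 0, 0, 0, 0, 0, -1],
])

```text
clock: 41.85
position: [451.4, 241.5, 16.0]
tcp_rot: [-1.937, -2.468, -0.003]
ft_force: [-0.8, -0.2, 0.4]
width: 0.152
```

carry_out([
  [0, 0, 0, 0, 0, 0.01, -1],
  [0, 0, 0, 0, 0, 0.02, -1],
  [0, 0, 0, 0, 0, 0.025, -1],
  [0, 0, 0, 0, 0, 0.02, -1],
  [0, 0, 0, 0, 0, 0, -1],
])

```text
clock: 42.35
position: [449.1, 240.7, 93.7]
tcp_rot: [-1.935, -2.467, 0.003]
ft_force: [-0.1, 0.2, -1.3]
width: 0.156
```

```bash
python3 - <<'E'
from h import *
s=st(); print(psi(s),Ro.from_rotvec(s["tcp_rot"]).as_matrix()[:,2].round(3),np.round(s["wrist_torque"],2))
snap("side","s17"); crop("s17","s17c",190,80,310,200,5)
snap("top","t17"); crop("t17","t17c",155,170,275,290,5)
E
```

```text
{'clock': 42.35, 'qpos': [0.256, 0.225, 1.88, 0.005, 1.043, 0.013], 'position': [449.091, 240.698, 93.704], 'tcp_rot': [-1.935, -2.467, 0.003], 'ft_force': [-0.117, 0.245, -1.254], 'width': 0.156}
13.7791469593384 [-0.006  0.002 -1.   ] [-0.17 -0.15 -0.04]
```

View pics/s17c.png

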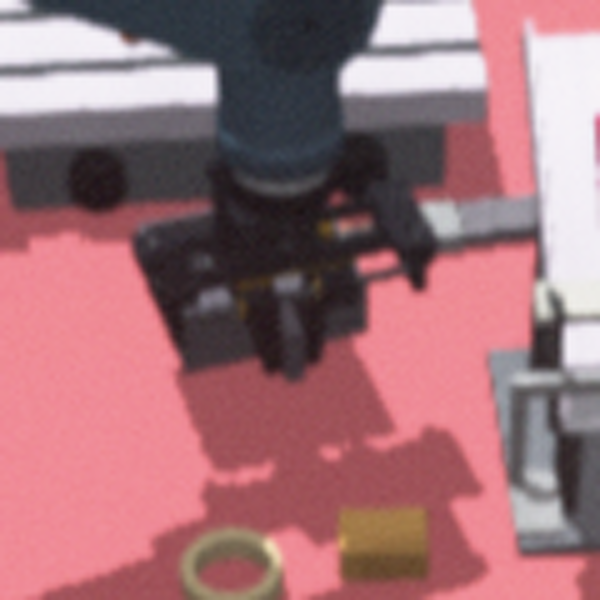

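View pics/t17c.png

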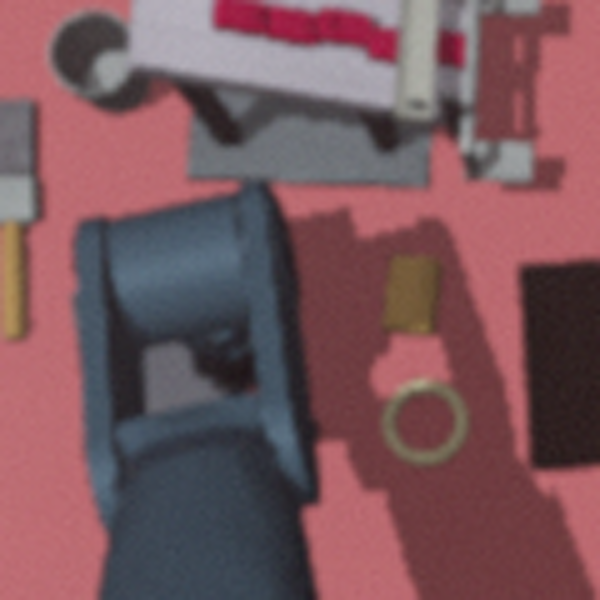

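carry_out([
  [0, 0, 0, 0, -0.025, 0, -1],
  [0, 0, -2, 0, -0.035, 0, -1],
  [0, 0, -2, 0, -0.04, 0, -1],
  [0, 0, -2, 0, -0.04, 0, -1],
  [0, 0, -2, 0, -0.04, 0, -1],
  [0, 0, -2, 0, -0.04, 0, -1],
  [0, 0, -2, 0, -0.04, 0, -1],
  [0, 0, -2, 0.01, -0.04, 0, -1],
  [0, 0, -0.5, 0.02, -0.03, 0, -1],
  [0, 0, 0, 0.02, -0.01, 0, -1],
])

```text
clock: 43.45
position: [485.0, -109.3, 78.1]
tcp_rot: [-2.222, -2.181, 0.022]
ft_force: [1.0, -0.5, -1.9]
width: 0.153
```

```bash
python3 - <<'E'
from h import *
s=st(); casing_err(s,658.2,-100,-0.96,70)
E
```

```text
{'clock': 43.45, 'qpos': [-0.458, 0.244, 1.896, -0.005, 1.033, -0.437], 'position': [485.035, -109.267, 78.055], 'tcp_rot': [-2.222, -2.181, 0.022], 'ft_force': [0.971, -0.541, -1.852], 'width': 0.153}
turn [-0.6 -1.7  0.1] shift [173.2   9.3  -8.1] q [-0.46  0.24  1.9  -0.    1.03 -0.44]
```

carry_out([
  [0, -0.8, 0, 0.025, 0, 0, -1],
  [-0.5, -0.8, 0, 0.035, 0, 0, -1],
  [0, 0, 0, 0.035, 0, 0, -1],
  [0, 0, 0, 0.035, 0, 0, -1],
  [0, 0, 0, 0.025, 0, 0, -1],
  [0, 0, 0, 0, 0, 0, -1],
  [0, 0, 0, 0, 0, 0, -1],
])

```text
clock: 44.15
position: [639.4, -110.5, 63.7]
tcp_rot: [-2.236, -2.181, 0.013]
ft_force: [-0.5, -0.0, -2.4]
width: 0.156
```

```bash
python3 - <<'E'
from h import *
s=st(); casing_err(s,658.2,-30,-0.96,70)
snap("side","s18"); crop("s18","s18c",240,90,390,240,5)
snap("top","t18"); crop("t18","t18c",220,130,340,250,5)
E
```

```text
{'clock': 44.15, 'qpos': [-0.354, 0.545, 1.505, 0.001, 1.112, -0.329], 'position': [639.386, -110.55, 63.743], 'tcp_rot': [-2.236, -2.181, 0.013], 'ft_force': [-0.484, -0.046, -2.411], 'width': 0.156}
turn [-0.4 -1.1  0.5] shift [18.8 80.5  6.3] q [-0.35  0.54  1.5   0.    1.11 -0.33]
```

View pics/s18c.png

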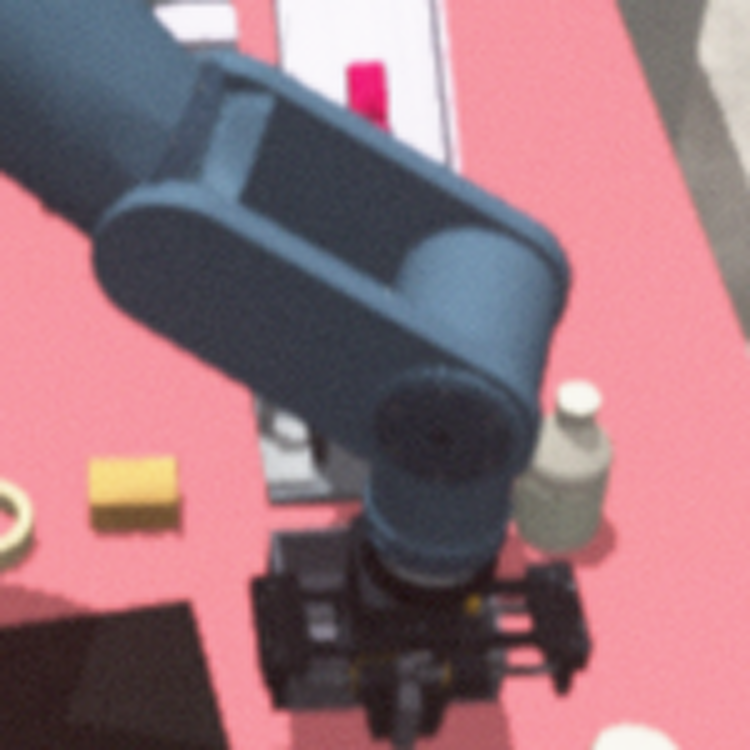

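View pics/t18c.png

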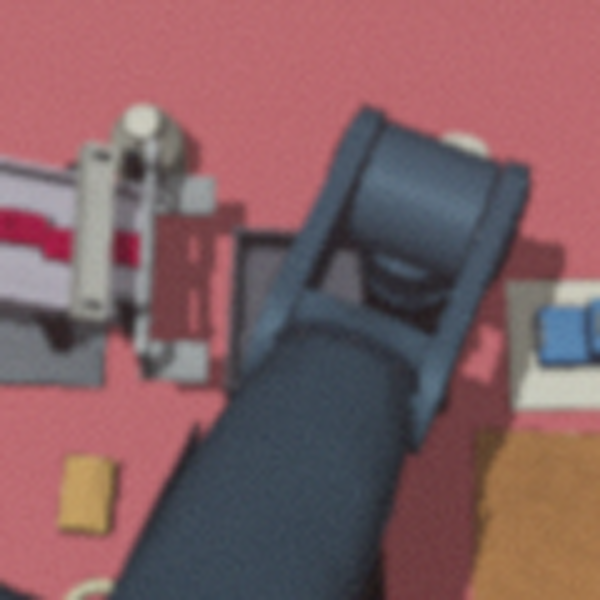

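carry_out([
  [-0.4, -1, 0.5, 0.018, 0.005, 0.004, -1],
  [0, 0, 0, 0, 0, 0.002, -1],
  [0, 0, 0, 0, 0.02, 0, -1],
  [0, 0, 0, 0, 0.02, 0, -1],
  [0, 0, 0, 0, 0.01, 0, -1],
  [0, 0, 0, 0, 0, 0, -1],
])

```text
clock: 44.85
position: [650.1, -52.6, 69.0]
tcp_rot: [-2.238, -2.195, 0.007]
ft_force: [-0.5, -0.4, -3.5]
width: 0.158
```

```bash
python3 - <<'E'
from h import *
s=st(); casing_err(s,658.2,-30,-0.96,70)
snap("top","t19"); crop("t19","t19c",220,130,320,230,6)
E
```

```text
{'clock': 44.85, 'qpos': [-0.262, 0.537, 1.504, 0.0, 1.109, -0.243], 'position': [650.094, -52.58, 69.028], 'tcp_rot': [-2.238, -2.195, 0.007], 'ft_force': [-0.482, -0.449, -3.486], 'width': 0.158}
turn [-0.1 -0.5  0.1] shift [ 8.1 22.6  1. ] q [-0.26  0.54  1.5   0.    1.11 -0.24]
```

View pics/t19c.png

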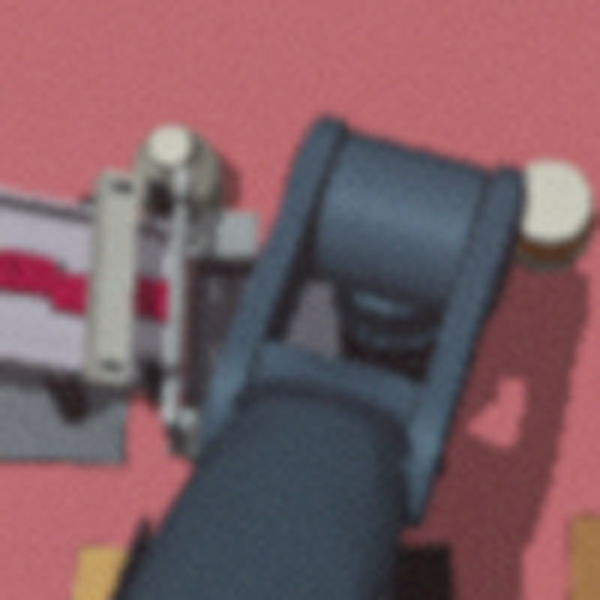

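carry_out([
  [0, -0.5, 0, 0.008, 0.005, 0, -1],
  [0, 0, 0, 0, 0.012, 0, -1],
  [0, 0, 0, 0, 0.003, 0, -1],
  [0, 0, 0, 0, 0, 0, -1],
])

```text
clock: 45.3
position: [658.8, -33.0, 69.2]
tcp_rot: [2.244, 2.198, 0.004]
ft_force: [0.1, 0.5, -1.7]
width: 0.154
```

```bash
python3 - <<'E'
from h import *
s=st(); casing_err(s,658.2,-30,-0.96,70)
snap("top","t20"); crop("t20","t20c",220,130,320,230,6)
snap("side","s20"); crop("s20","s20c",260,80,380,230,4.5)
E
```

```text
{'clock': 45.3, 'qpos': [-0.23, 0.545, 1.491, 0.002, 1.104, -0.211], 'position': [658.837, -32.959, 69.188], 'tcp_rot': [2.244, 2.198, 0.004], 'ft_force': [0.107, 0.53, -1.7], 'width': 0.154}
turn [-0.1  0.1  0.2] shift [-0.6  3.   0.8] q [-0.23  0.55  1.49  0.    1.1  -0.21]
```

View pics/t20c.png

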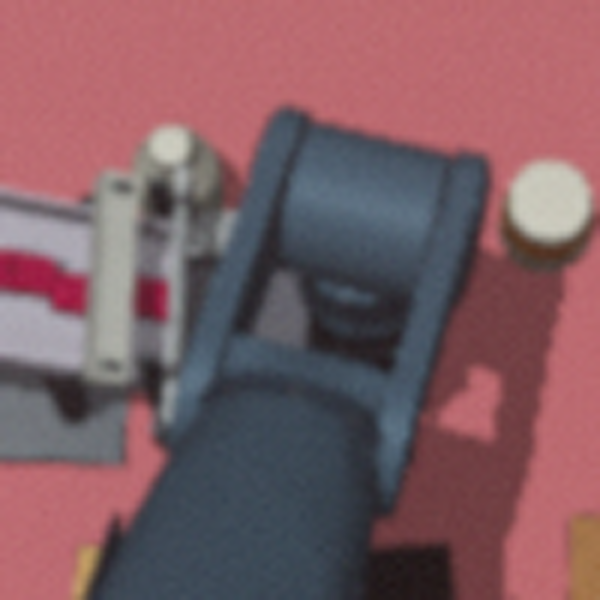

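View pics/s20c.png

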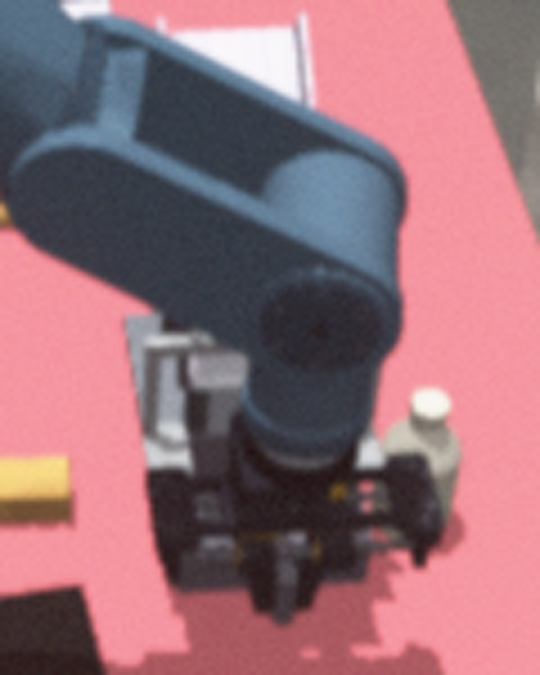

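carry_out([
  [0, 0, 0, 0, 0.003, 0.01, -1],
  [0, 0, 0, 0, 0, 0.005, -1],
  [0, 0, 0, 0, 0, 0, -1],
])

```text
clock: 45.7
position: [658.7, -30.8, 85.5]
tcp_rot: [-2.246, -2.197, -0.003]
ft_force: [-0.8, -0.0, -1.6]
width: 0.157
```

carry_out([
  [0, 0, 0, 0, 0, 0.012, -1],
  [0, 0, 0, 0, 0, 0.012, -1],
  [0, 0, 0, 0, 0, 0.008, -1],
  [0, 0, 0, 0, 0, 0.002, -1],
])

```text
clock: 46.1
position: [658.1, -31.3, 122.1]
tcp_rot: [-2.246, -2.196, -0.002]
ft_force: [0.4, -0.6, -4.4]
width: 0.155
```

```bash
python3 - <<'E'
from h import *
s=st(); print(np.round(s["wrist_torque"],2)); casing_err(s,658.2,-30,-0.96,118)
snap("side","s21"); crop("s21","s21c",260,80,380,230,4.5)
snap("top","t21"); crop("t21","t21c",200,130,300,230,6)
E
```

```text
{'clock': 46.1, 'qpos': [-0.228, 0.477, 1.471, 0.001, 1.193, -0.206], 'position': [658.121, -31.279, 122.146], 'tcp_rot': [-2.246, -2.196, -0.002], 'ft_force': [0.411, -0.594, -4.386], 'width': 0.155}
[-0.52 -0.09  0.01]
turn [-0.1  0.   0.3] shift [ 0.1  1.3 -4.1] q [-0.23  0.48  1.47  0.    1.19 -0.21]
```

View pics/s21c.png

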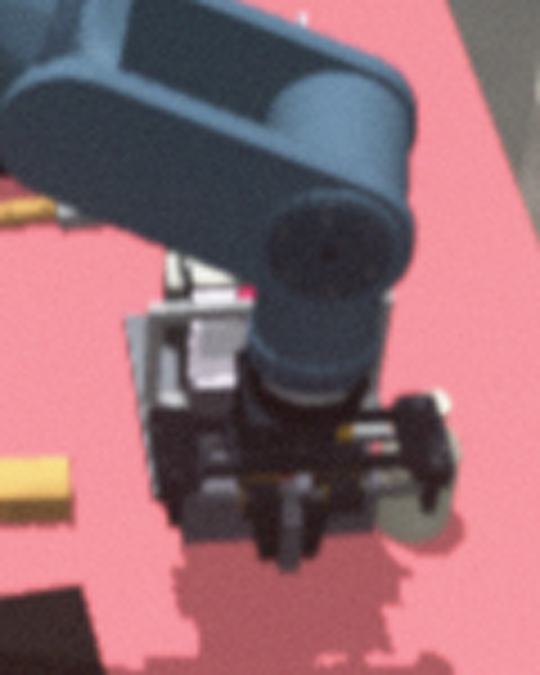

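View pics/t21c.png

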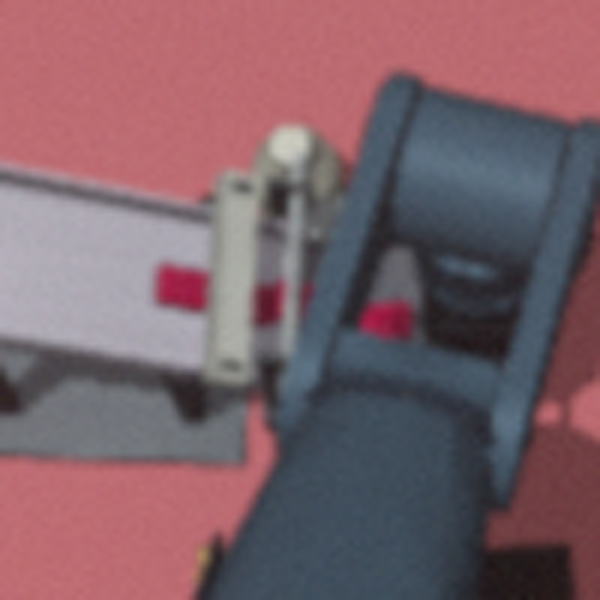

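carry_out([
  [0, 0, 0, 0, 0, 0, -1],
  [0, 0, 0, 0, 0, 0, -1],
  [0, 0, 0, 0, 0, 0, -1],
  [0, 0, 0, 0, 0, 0, -1],
  [0, 0, 0, 0, 0, 0, -1],
  [0, 0, 0, 0, 0, 0, -1],
  [0, 0, 0, 0, 0, 0, -1],
  [0, 0, 0, 0, 0, 0, -1],
  [0, 0, 0, 0, 0, 0, -1],
  [0, 0, 0, 0, 0, 0, -1],
])

```text
clock: 47.2
position: [656.7, -31.3, 118.6]
tcp_rot: [-2.244, -2.194, 0.002]
ft_force: [0.2, -1.1, -5.4]
width: 0.157
```

```bash
python3 - <<'E'
from h import *
s=st(); print(np.round(s["wrist_torque"],2)); casing_err(s,658.2,-30,-0.96,118)
snap("side","s22"); crop("s22","s22c",260,80,380,230,4.5)
snap("top","t22"); crop("t22","t22c",200,130,300,230,6)
E
```

```text
{'clock': 47.2, 'qpos': [-0.228, 0.481, 1.473, 0.001, 1.191, -0.206], 'position': [656.664, -31.289, 118.551], 'tcp_rot': [-2.244, -2.194, 0.002], 'ft_force': [0.199, -1.124, -5.443], 'width': 0.157}
[-0.48 -0.26  0.01]
turn [-0.1 -0.2  0.3] shift [ 1.5  1.3 -0.6] q [-0.23  0.48  1.47  0.    1.19 -0.21]
```

View pics/t22c.png

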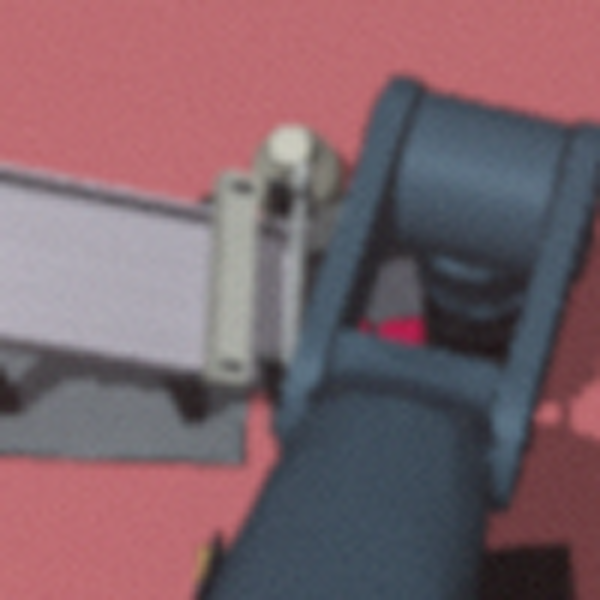

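View pics/s22c.png

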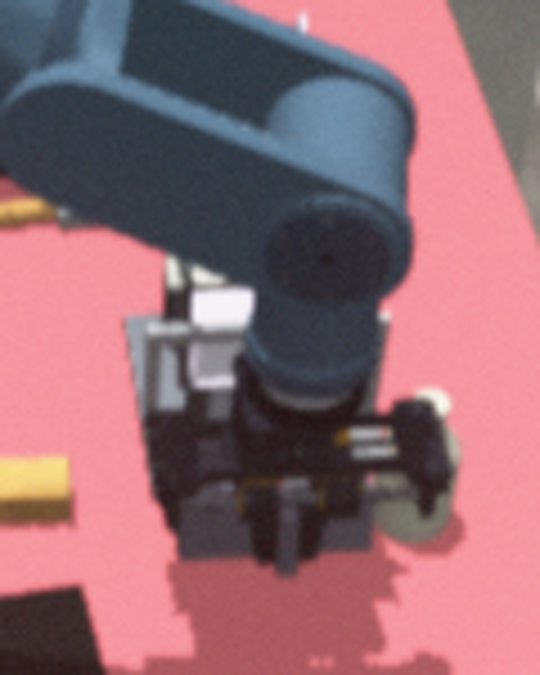

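carry_out([
  [5, 0, 0, 0, 0, 0, -1],
  [5, 0, 0, 0, 0, 0, -1],
  [0, 0, 0, 0, 0, 0, -1],
  [0, 0, 0, 0, 0, 0, -1],
])

```text
clock: 47.7
position: [656.7, -30.4, 118.7]
tcp_rot: [-2.147, -2.104, -0.185]
ft_force: [0.0, 0.3, -4.4]
width: 0.156
```

```bash
python3 - <<'E'
from h import *
s=st(); print(np.round(s["wrist_torque"],2)); casing_err(s,658.2,-30,-0.96,118)
snap("side","s23"); crop("s23","s23c",260,80,380,230,4.5)
snap("top","t23"); crop("t23","t23c",200,130,300,230,6)
E
```

```text
{'clock': 47.7, 'qpos': [-0.308, 0.496, 1.462, 0.179, 1.246, -0.351], 'position': [656.681, -30.4, 118.676], 'tcp_rot': [-2.147, -2.104, -0.185], 'ft_force': [0.012, 0.324, -4.354], 'width': 0.156}
[-0.59 -0.22 -0.05]
turn [-10.3  -0.2   0.2] shift [ 1.5  0.4 -0.7] q [-0.31  0.5   1.46  0.18  1.25 -0.35]
```

View pics/s23c.png

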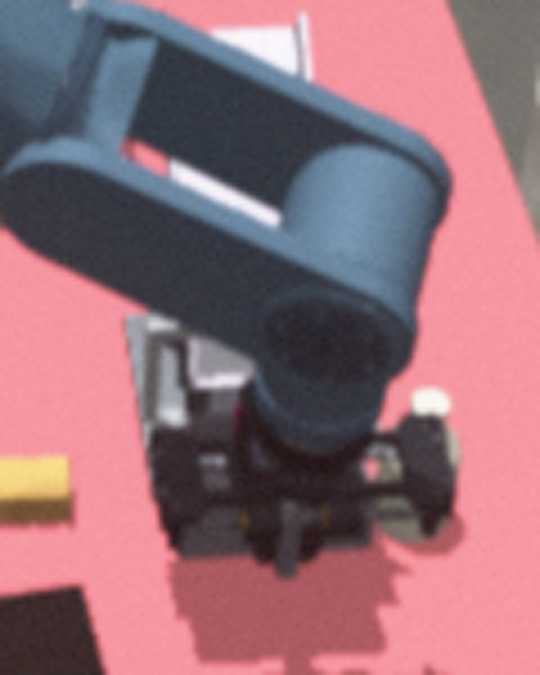

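View pics/t23c.png

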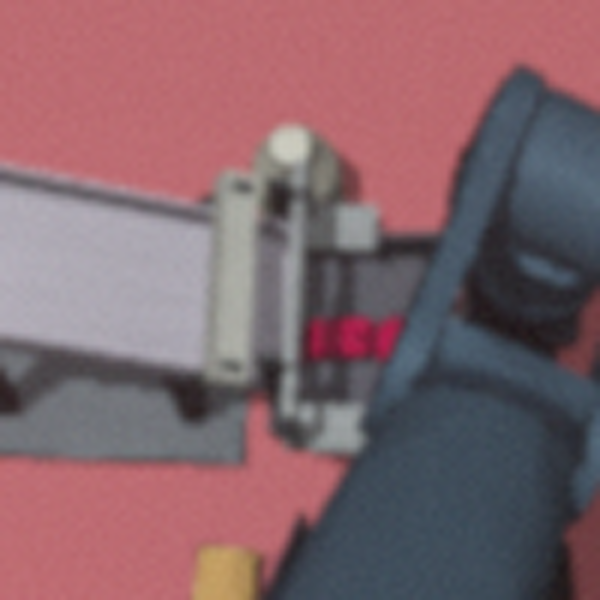

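```bash
python3 - <<'E'
from h import *
crop("t23","t23d",235,155,280,210,12)
E
```

```text
(no output)
```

View pics/t23d.png

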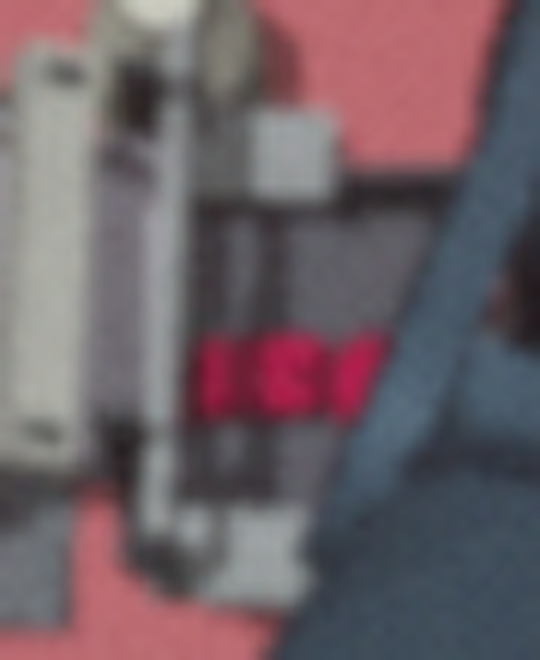

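carry_out([
  [0, 0, 0, 0, 0, -0.01, -1],
  [0, 0, 0, 0, 0, -0.015, -1],
  [0, 0, 0, 0, 0, -0.015, -1],
  [0, 0, 0, 0, 0, -0.01, -1],
  [0, 0, 0, 0, 0, 0, -1],
])

```text
clock: 48.3
position: [655.9, -27.1, 64.0]
tcp_rot: [-2.143, -2.109, -0.182]
ft_force: [-0.4, -0.1, -3.4]
width: 0.152
```

```bash
python3 - <<'E'
from h import *
s=st(); print(np.round(s["wrist_torque"],2))
snap("side","s24"); crop("s24","s24c",260,80,380,230,4.5)
snap("top","t24"); crop("t24","t24c",220,140,300,220,8)
E
```

```text
{'clock': 48.3, 'qpos': [-0.303, 0.565, 1.484, 0.183, 1.156, -0.366], 'position': [655.944, -27.147, 63.999], 'tcp_rot': [-2.143, -2.109, -0.182], 'ft_force': [-0.388, -0.081, -3.367], 'width': 0.152}
[-0.38  0.    0.06]
```

View pics/s24c.png

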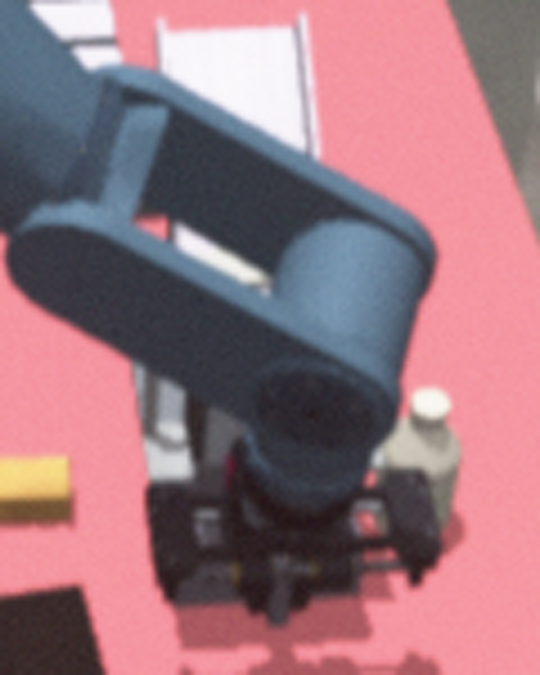

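View pics/t24c.png

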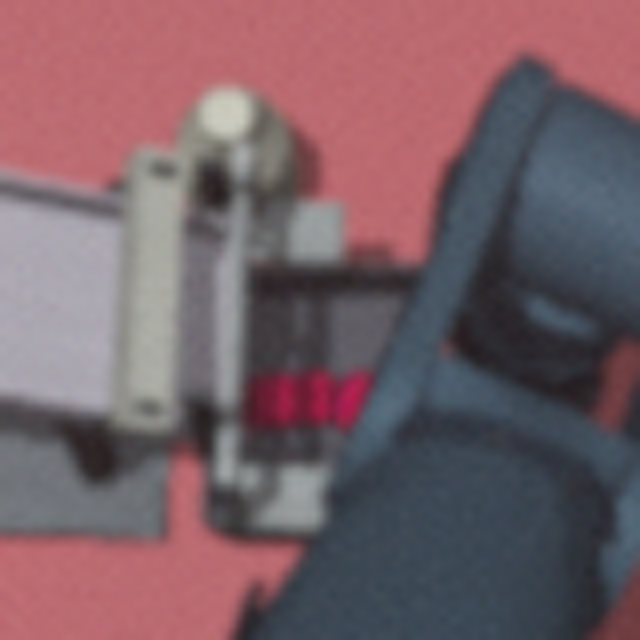

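carry_out([
  [0, 0, 0, 0, -0.015, 0.002, -1],
  [0, 0, 0, 0, -0.025, 0.002, -1],
  [0, 0, 0, 0, -0.025, 0.002, -1],
  [0, 0, 0, 0, -0.02, 0.002, -1],
  [0, 0, 0, 0, -0.005, 0, -1],
])

```text
clock: 48.9
position: [659.1, -124.2, 78.2]
tcp_rot: [-2.146, -2.117, -0.188]
ft_force: [-0.5, -0.2, -3.0]
width: 0.159
```

```bash
python3 - <<'E'
from h import *
s=st(); casing_err(s,463,-105,5,30)
snap("side","s25"); crop("s25","s25c",260,90,380,240,4.5)
snap("top","t25"); crop("t25","t25c",210,140,310,220,7)
E
```

```text
{'clock': 48.9, 'qpos': [-0.438, 0.582, 1.424, 0.169, 1.212, -0.49], 'position': [659.089, -124.203, 78.224], 'tcp_rot': [-2.146, -2.117, -0.188], 'ft_force': [-0.49, -0.214, -3.044], 'width': 0.159}
turn [-9.9 -0.3  5.8] shift [-196.1   19.2  -48.2] q [-0.44  0.58  1.42  0.17  1.21 -0.49]
```

View pics/s25c.png

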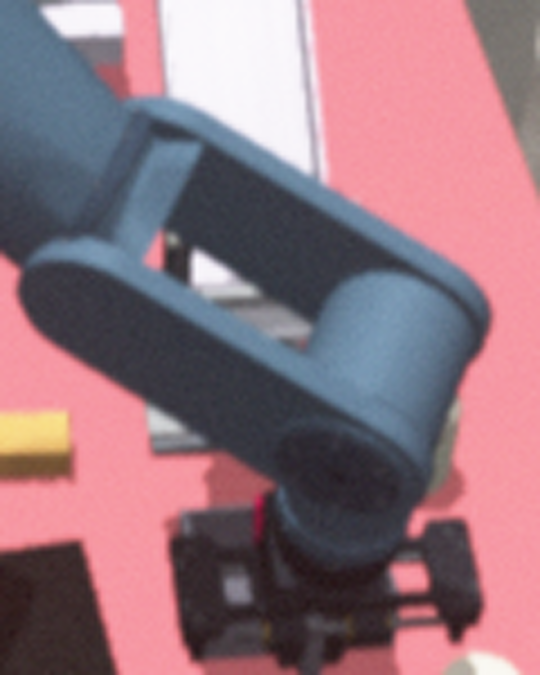

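View pics/t25c.png

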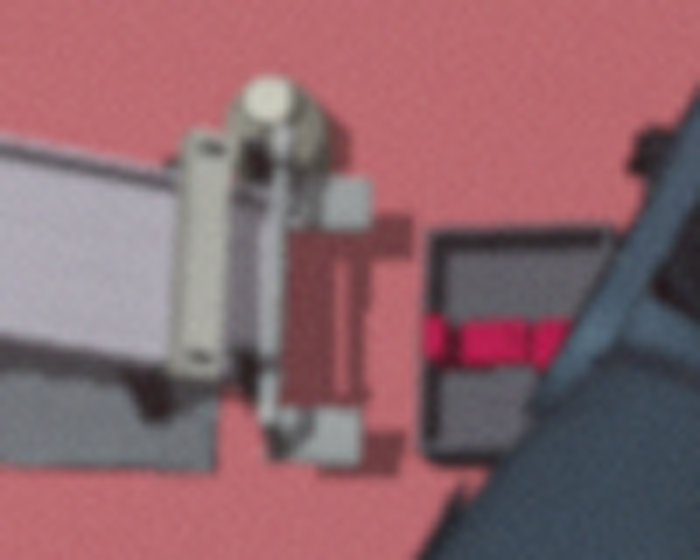

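```bash
python3 - <<'E'
from h import *
crop("t25","t25d",263,165,305,210,14)
crop("s25","s25d",290,180,350,240,9)
E
```

```text
(no output)
```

View pics/t25d.png

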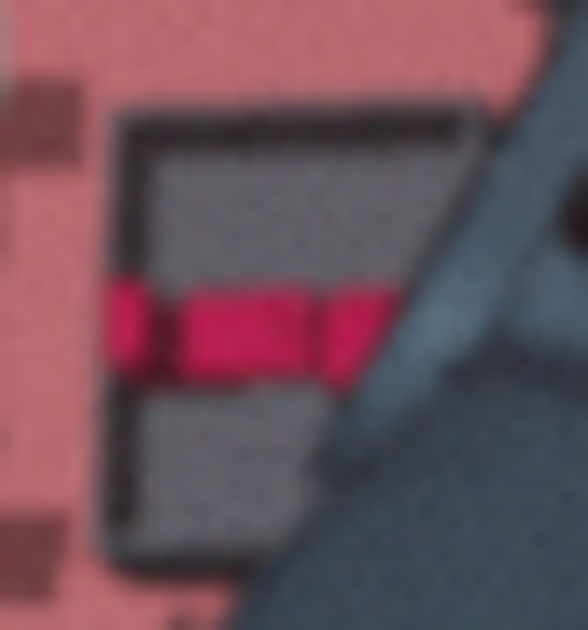

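View pics/s25d.png

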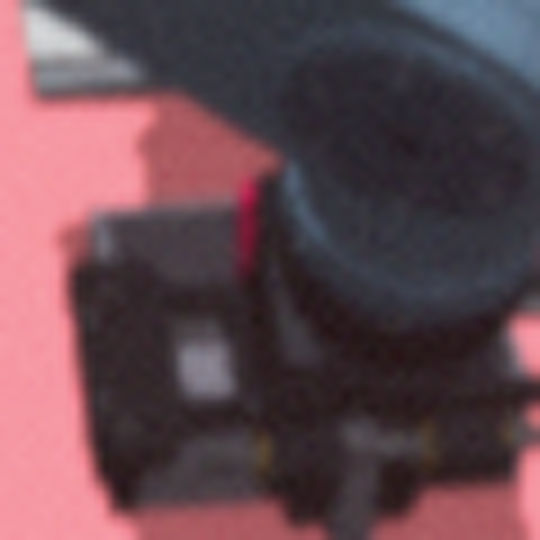

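carry_out([
  [5, 0, 0, 0, 0, 0.005, -1],
  [6, 0, 0, 0, 0, 0.005, -1],
  [6, 0, 0, 0, 0, 0, -1],
  [0, 0, 0, 0, 0, 0, -1],
  [0, 0, 0, 0, 0, 0, -1],
])

```text
clock: 49.5
position: [659.0, -116.7, 88.3]
tcp_rot: [-1.96, -1.945, -0.478]
ft_force: [-1.0, -0.1, -3.5]
width: 0.159
```

```bash
python3 - <<'E'
from h import *
s=st(); casing_err(s,463,-105,5,30)
snap("side","s26"); crop("s26","s26c",280,150,370,240,6)
snap("top","t26"); crop("t26","t26c",250,150,330,220,8)
E
```

```text
{'clock': 49.5, 'qpos': [-0.544, 0.66, 1.348, 0.413, 1.411, -0.66], 'position': [658.995, -116.68, 88.336], 'tcp_rot': [-1.96, -1.945, -0.478], 'ft_force': [-0.981, -0.149, -3.546], 'width': 0.159}
turn [-27.5  -1.3   5.4] shift [-196.    11.7  -58.3] q [-0.54  0.66  1.35  0.41  1.41 -0.66]
```

View pics/s26c.png

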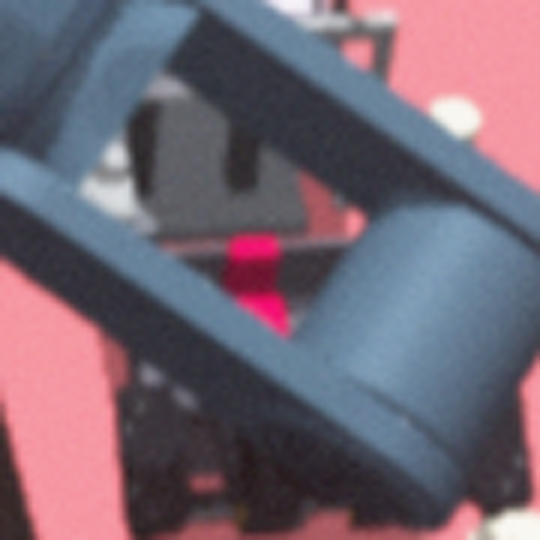

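View pics/t26c.png

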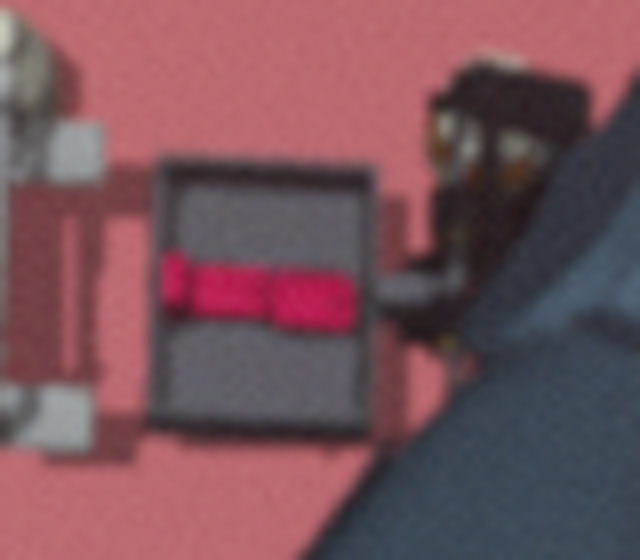

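```bash
cat > tf.py <<'E'
from h import *
def tfit(obs,tcp,yaw0,tilt0=0.1,free=True,gz=16):
    # box frame: tilt about box -y => front up ; R=Rz(yaw)*Ry(-tilt)
    def pts(q):
        R=(Ro.from_euler('z',q[0])*Ro.from_euler('y',-q[1])).as_matrix()
        return lambda p: np.array(tcp)+np.array([q[2],q[3],0])+R@(np.array(p,float)-np.array([-76,0,gz]))
    f=lambda q: np.concatenate([np.concatenate([proj(o[0],pts(q)(p))-np.array(o[1:]) for p,o in obs]),[q[2]/6,q[3]/6]])
    r=least_squares(f,[yaw0,tilt0,0,0],x_scale=[.1,.1,5,5])
    print("yaw,tilt deg",np.degrees(r.x[:2]).round(1),"dxy",r.x[2:].round(1)); print(r.fun[:-2].reshape(-1,2).round(1).tolist())
    return pts(r.x)
E
python3 - <<'E'
from tf import *
s=manip.get_state()
T=lambda x,y:pk("top",x,y,250,150,8)
tfit([((55,-66,46),T(165,160)),((55,66,46),T(150,428)),((-55,66,46),T(372,434)),((-55,-66,46),T(376,164))],s["position"],1.55)
E
```

```text
yaw,tilt deg [89.6 -1.2] dxy [-2.8 -3.5]
[[-1.0, 0.3], [-0.3, -0.5], [0.3, -0.6], [0.6, 0.4]]
```

```bash
python3 - <<'E'
from tf import *
crop("s26","s26d",290,175,350,215,12)
s=manip.get_state(); tcp=np.array(s["position"])
for t in (-15,-10,-5,0,5,10):
    R=(Ro.from_euler('z',1.563)*Ro.from_euler('y',-np.radians(t))).as_matrix()
    for p in ((55,0,46),(51,0,4)):
        w=tcp+[-2,-2,0]+R@(np.array(p)-[-76,0,16]); u=proj("side",w); print(t,p,w.round(),((u-[290,175])*12).round())
E
```

```text
-15 (55, 0, 46) [658.  16.  84.] [344. 286.]
-15 (51, 0, 4) [658.   1.  44.] [341. 427.]
-10 (55, 0, 46) [658.  16.  95.] [347. 256.]
-10 (51, 0, 4) [658.   5.  55.] [342. 391.]
-5 (55, 0, 46) [658.  15. 107.] [352. 229.]
-5 (51, 0, 4) [658.   7.  65.] [344. 357.]
0 (55, 0, 46) [658.  13. 118.] [357. 204.]
0 (51, 0, 4) [658.   9.  76.] [346. 325.]
5 (55, 0, 46) [658.  10. 130.] [362. 183.]
5 (51, 0, 4) [658.   9.  88.] [349. 295.]
10 (55, 0, 46) [658.   6. 141.] [369. 165.]
10 (51, 0, 4) [658.   9.  99.] [353. 267.]
```

View pics/s26d.png

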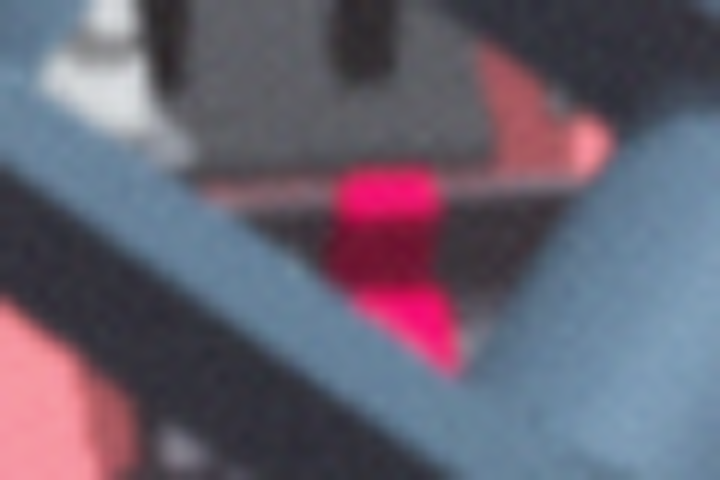

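carry_out([
  [0, 0, 0, -0.015, 0, 0, -1],
  [0, 0, 1, -0.025, 0.002, 0, -1],
  [0, 0, 1, -0.03, 0.003, 0, -1],
  [0, 0, 1, -0.03, 0.003, 0, -1],
  [0, 0, 1, -0.03, 0.003, 0, -1],
  [0, 0, 1, -0.025, 0.003, 0, -1],
  [0, 0, 0.5, -0.02, 0.002, 0, -1],
  [0, 0, 0, -0.01, 0, 0, -1],
  [0, 0, 0, 0, 0, 0, -1],
])

```text
clock: 50.5
position: [469.5, -90.5, 91.8]
tcp_rot: [-1.845, -2.062, -0.437]
ft_force: [-0.1, 0.3, -3.3]
width: 0.156
```

```bash
python3 - <<'E'
from h import *
s=st(); casing_err(s,463,-99,5,21)
snap("side","s27"); crop("s27","s27c",210,150,330,250,6)
snap("top","t27"); crop("t27","t27c",220,180,320,270,7)
E
```

```text
{'clock': 50.5, 'qpos': [-0.663, 0.33, 1.831, 0.337, 1.327, -0.913], 'position': [469.5, -90.494, 91.821], 'tcp_rot': [-1.845, -2.062, -0.437], 'ft_force': [-0.119, 0.33, -3.332], 'width': 0.156}
turn [-26.3  -2.4  -1.3] shift [ -6.5  -8.5 -70.8] q [-0.66  0.33  1.83  0.34  1.33 -0.91]
```

View pics/s27c.png

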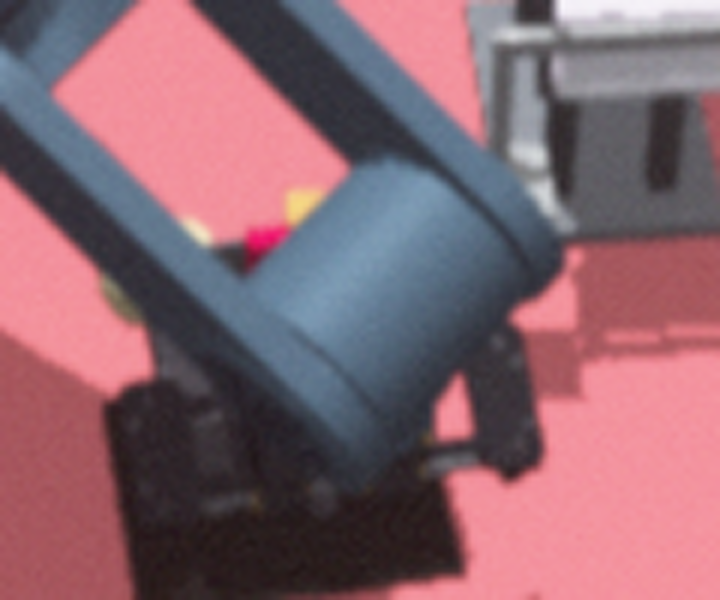

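View pics/t27c.png

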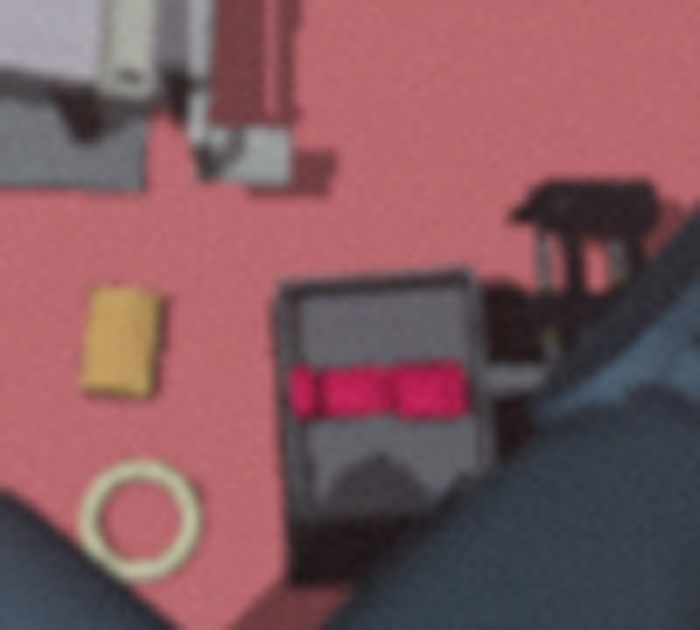

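```bash
python3 - <<'E'
from tf import *
s=manip.get_state()
T=lambda x,y:pk("top",x,y,220,180,7)
S=lambda x,y:pk("side",x,y,210,150,6)
for tt in ([],[((55,0,46),S(230,245))]):
    g=tfit([((55,-66,46),T(277,285)),((-55,-66,46),T(474,270)),((55,66,46),T(294,518)),((-55,20,46),T(487,412))]+tt,s["position"],1.65,gz=18)
    print("origin",g((0,0,0)).round(1),"front",g((55,0,0)).round(1))
E
```

```text
yaw,tilt deg [95.9 -6.2] dxy [ 0.6 -2.9]
[[-0.1, -0.3], [-0.0, -1.0], [-0.2, 0.4], [-0.0, 0.9]]
origin [463.9 -20.8  65.8] front [458.3  33.6  59.8]
yaw,tilt deg [98.7  1.9] dxy [-1.5 -0.4]
[[-0.9, 1.0], [-0.5, -0.3], [0.8, 1.9], [0.6, 1.4], [3.3, -0.6]]
origin [457.7 -15.7  76.6] front [449.4  38.6  78.4]
```

carry_out([
  [0, 0, 0, -0.006, -0.008, -0.015, -1],
  [0, 0, 0, 0, 0, -0.02, -1],
  [0, 0, 0, 0, 0, -0.01, -1],
  [0, 0, 0, 0, 0, 0, -1],
  [0, 0, 0, 0, 0, 0, -1],
])

```text
clock: 51.1
position: [467.1, -102.0, 43.3]
tcp_rot: [-1.847, -2.067, -0.438]
ft_force: [0.6, -0.4, -3.0]
width: 0.155
```

```bash
python3 - <<'E'
from h import *
s=st(); casing_err(s,463,-99,5,21)
snap("side","s28"); crop("s28","s28c",210,150,330,250,6)
snap("top","t28"); crop("t28","t28c",220,180,320,270,7)
E
```

```text
{'clock': 51.1, 'qpos': [-0.683, 0.419, 1.835, 0.339, 1.24, -0.963], 'position': [467.094, -102.05, 43.276], 'tcp_rot': [-1.847, -2.067, -0.438], 'ft_force': [0.622, -0.361, -2.991], 'width': 0.155}
turn [-26.1  -2.2  -1.4] shift [ -4.1   3.  -22.3] q [-0.68  0.42  1.83  0.34  1.24 -0.96]
```

View pics/s28c.png

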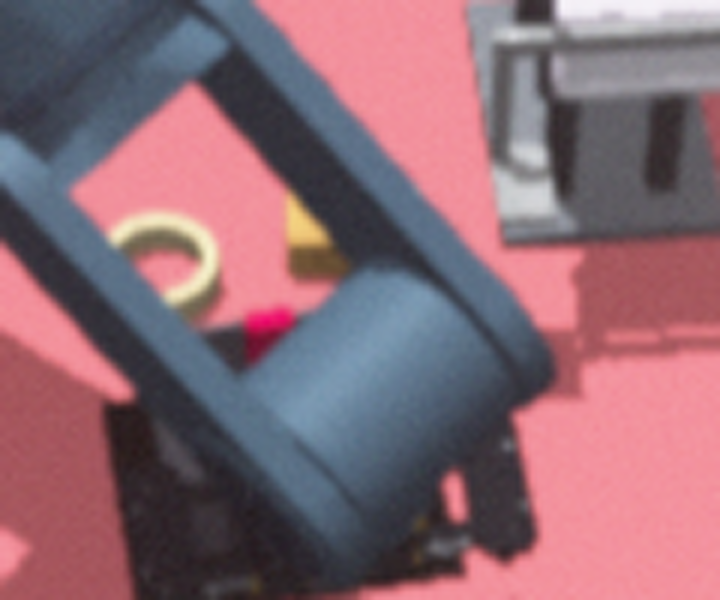

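View pics/t28c.png

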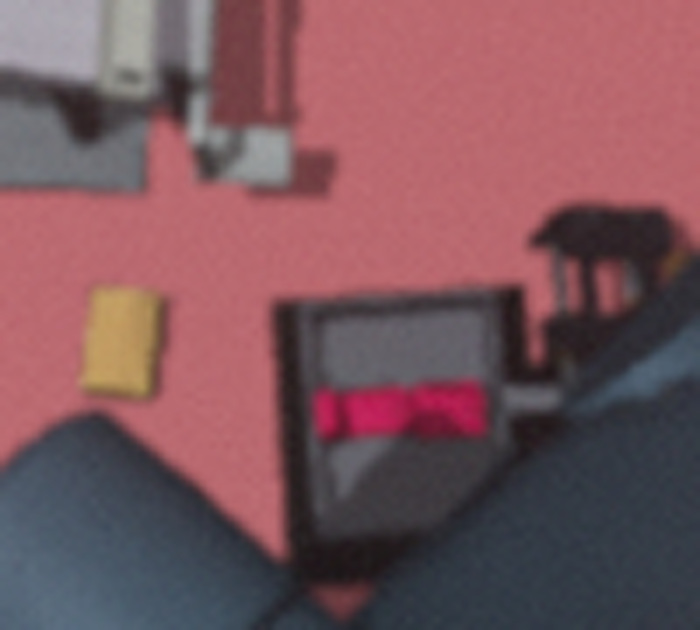

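```bash
python3 - <<'E'
from tf import *
s=manip.get_state()
T=lambda x,y:pk("top",x,y,220,180,7)
S=lambda x,y:pk("side",x,y,210,150,6)
for tt in ([],[((55,0,46),S(230,330))]):
    g=tfit([((55,-66,46),T(302,303)),((-55,-66,46),T(500,290)),((55,66,46),T(316,540)),((-55,20,46),T(511,440))]+tt,s["position"],1.65,gz=18)
    print("origin",g((0,0,0)).round(1),"front",g((55,0,0)).round(1))
for p in ((275,300),(523,287),(292,565)): print(onz(*T(*p),3).round(1))
E
```

```text
yaw,tilt deg [95.7  2.2] dxy [-2.3 -1.7]
[[0.0, -0.0], [-0.4, -0.0], [0.3, -0.4], [-0.2, 0.1]]
origin [457.3 -27.5  28.7] front [451.9  27.2  30.9]
yaw,tilt deg [97.6  0.9] dxy [-3.3 -2.7]
[[-0.4, 1.5], [-0.8, 0.5], [1.1, 1.1], [0.1, 0.6], [3.1, -0.7]]
origin [453.9 -29.2  26.9] front [446.6  25.3  27.8]
[532.6  51.3   3. ]
[543.7 -93.8   3. ]
[377.9  36.3   3. ]
```

carry_out([
  [0, 0, 0, 0, 0, -0.008, -1],
  [0, 0, 0, 0, 0, -0.006, -1],
  [0, 0, 0, 0, 0, -0.003, -1],
  [0, 0, 0, 0, 0, 0, -1],
])

```text
clock: 51.6
position: [468.2, -102.7, 26.5]
tcp_rot: [-1.849, -2.07, -0.438]
ft_force: [0.8, 0.5, -2.7]
width: 0.156
```

carry_out([
  [0, 0, 0, 0, 0, -0.003, -1],
  [0, 0, 0, 0, 0, -0.002, -1],
  [0, 0, 0, 0, 0, 0, -1],
])

```text
clock: 51.9
position: [468.3, -102.7, 21.2]
tcp_rot: [-1.849, -2.07, -0.438]
ft_force: [-0.7, 0.2, -3.2]
width: 0.157
```

carry_out([
  [0, 0, 0, 0, 0, -0.002, -1],
  [0, 0, 0, 0, 0, -0.001, -1],
])

```text
clock: 52.1
position: [468.7, -103.0, 19.7]
tcp_rot: [-1.848, -2.07, -0.439]
ft_force: [-4.6, -1.6, 10.4]
width: 0.159
```

carry_out([
  [0, 0, 0, 0, 0, 0, -0.4],
  [0, 0, 0, 0, 0, 0, 0],
  [0, 0, 0, 0, 0, 0, 0],
  [0, 0, 0, 0, 0, 0, 0],
  [0, 0, 0, 0, -0.005, 0.01, 0],
  [0, 0, 0, 0, -0.012, 0.025, 0],
  [0, 0, 0, 0, -0.02, 0.04, 0],
  [0, 0, 0, 0, -0.02, 0.04, 0],
])

```text
clock: 52.9
position: [465.0, -156.9, 135.9]
tcp_rot: [-1.838, -2.061, -0.439]
ft_force: [1.0, -0.4, -0.7]
width: 0.499
```

```bash
python3 - <<'E'
from h import *
s=st()
snap("side","s29"); crop("s29","s29c",210,150,330,250,6)
snap("top","t29"); crop("t29","t29c",220,180,320,270,7)
E
```

```text
{'clock': 52.9, 'qpos': [-0.763, 0.317, 1.739, 0.295, 1.459, -0.966], 'position': [464.984, -156.854, 135.88], 'tcp_rot': [-1.838, -2.061, -0.439], 'ft_force': [1.043, -0.398, -0.732], 'width': 0.499}
```

View pics/s29c.png

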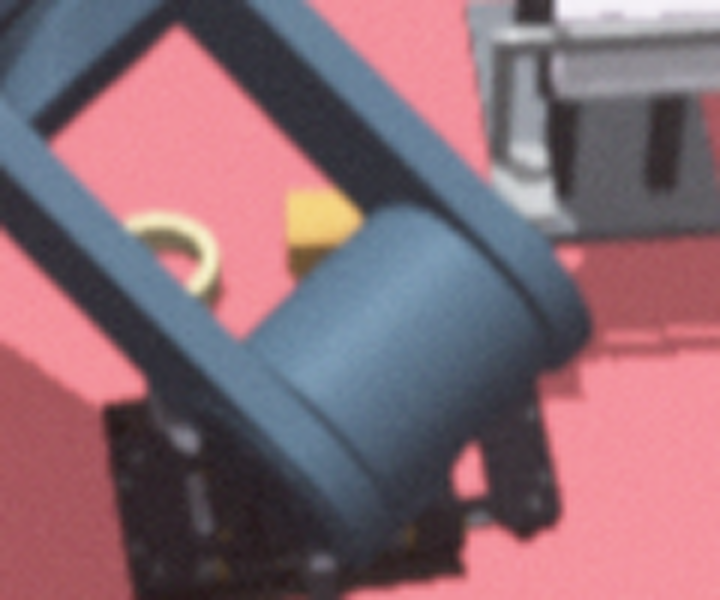

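View pics/t29c.png

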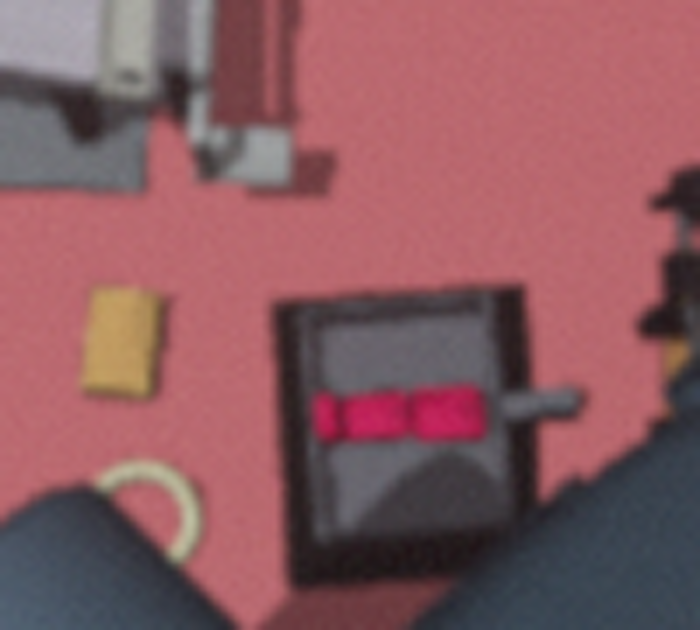

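carry_out([
  [0, 0, 0, 0, -0.02, 0.04, 0],
  [-6, 0, 0, -0.01, -0.04, 0.02, 0],
  [-6, 0, 0, -0.015, -0.045, 0, 0],
  [-6, 0, 0, -0.015, -0.045, 0, 0],
  [-6, 0, 0, -0.015, -0.045, 0, 0],
  [0, 0, 0, -0.02, -0.042, 0, 0],
  [0, 0, 0, -0.025, -0.04, 0, 0],
  [0, 0, 0, -0.03, -0.035, 0, 0],
  [0, 0, 0, -0.03, -0.035, 0, 0],
  [0, 0, 0, -0.03, -0.035, 0, 0],
])

```text
clock: 54.0
position: [272.8, -550.6, 203.7]
tcp_rot: [-2.065, -2.312, 0.02]
ft_force: [0.7, -0.8, 0.1]
width: 0.498
```

```bash
python3 - <<'E'
from h import *
s=st()
snap("side","s30"); crop("s30","s30c",220,60,380,340,2.1);crop("s30","s30d",225,190,295,260,8)
snap("top","t30"); crop("t30","t30c",150,140,410,290,3);crop("t30","t30d",250,205,310,270,9)
E
```

```text
{'clock': 54.0, 'qpos': [-1.287, 0.321, 1.508, -0.034, 1.341, -1.391], 'position': [272.824, -550.566, 203.717], 'tcp_rot': [-2.065, -2.312, 0.02], 'ft_force': [0.694, -0.752, 0.107], 'width': 0.498}
```

View pics/s30d.png

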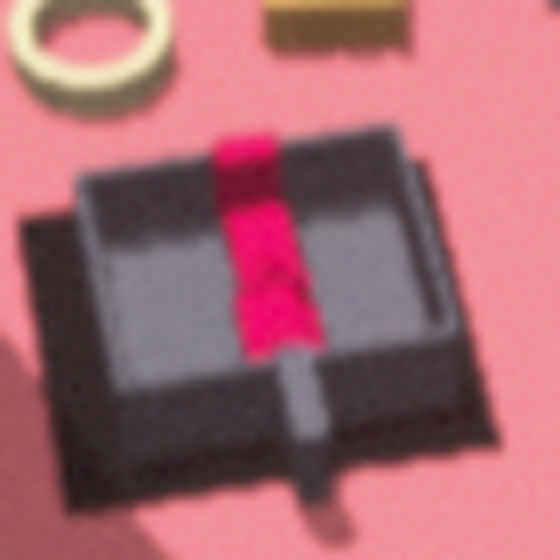

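View pics/t30d.png

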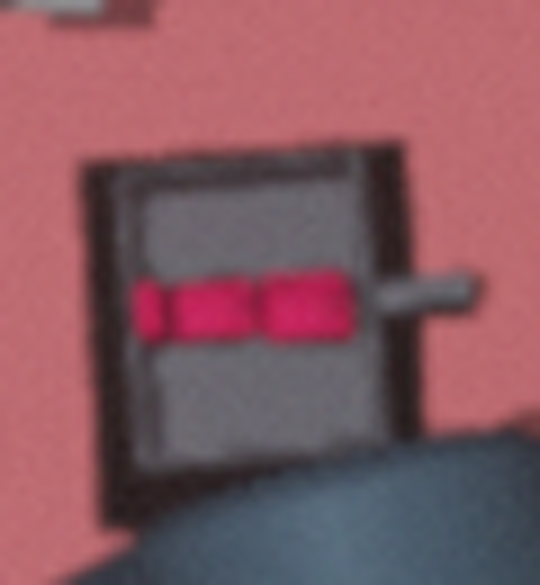

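View pics/t30c.png

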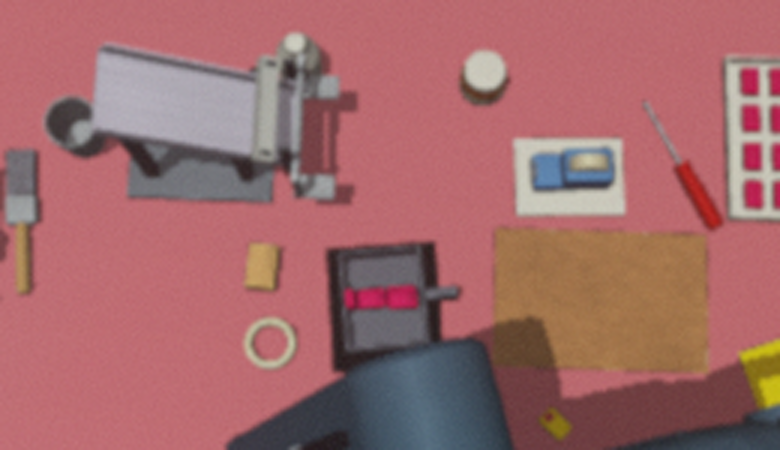

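View pics/s30c.png

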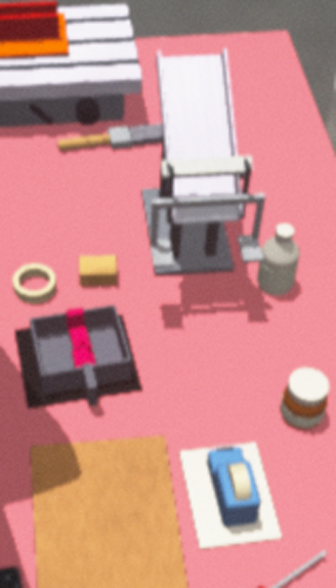

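```bash
python3 - <<'E'
from tf import *
T=lambda x,y:pk("top",x,y,250,205,9); S=lambda x,y:pk("side",x,y,225,190,8)
print(tri(T(308,307),S(281,318))); print(tri(T(214,308),S(263,245))); print(tri(T(150,310),S(248,150)))
q=fit([((55,-66,49),T(118,167)),((-55,-66,49),T(357,152)),((55,66,49),T(142,467)),((55,66,49),S(80,178)),((55,-66,49),S(395,130)),((-55,-66,49),S(455,325)),((-55,66,49),S(115,388)),((-98,0,59),T(478,285))],[456,-29,1.65]); print(q)
m=np.array([onz(*T(*p),3)[:2] for p in ((80,163),(402,145),(420,440),(105,525))]); m2=np.array([onz(*S(*p),3)[:2] for p in ((20,218),(68,512),(498,443))])
print(m.round(),m2.round(), (m2[0]+m2[2])/2)
for n,f,zs in (("top","t30",(21,35)),("side","s30",(21,35))):
    im=cv2.imread(f"pics/{f}.png")
    for z in zs: print(n,z,[np.round(o[:5],1).tolist() for o in pinks(n,im,z,(380,540),(-120,60))])
E
```

```text
(array([464.54196136, -51.92319493,  39.58839491]), np.float64(4.155793490751831))
(array([462.43750688, -10.39814231,  34.07497392]), np.float64(1.1766701049012633))
(array([458.30560212,  17.18589267,  59.23295084]), np.float64(3.265203157290923))
[[-0.3, 0.3], [0.6, -0.3], [-0.5, -0.1], [-1.5, -0.4], [0.3, -0.9], [0.5, 1.5], [-0.1, 0.8], [-0.5, -0.1]]
[460.88879136 -27.09188093   1.67754715]
[[ 532.   53.]
 [ 543.  -94.]
 [ 409. -104.]
 [ 367.   36.]] [[ 368.   39.]
 [ 380. -108.]
 [ 546.  -92.]] [457.32605307 -26.59900015]
top 21 [[462.3, -23.1, -84.3, 91.3, 23.5]]
top 35 [[460.3, -23.3, -84.3, 90.6, 23.3]]
side 21 [[462.5, 1.9, -84.4, 106.7, 28.1]]
side 35 [[461.8, -9.6, -84.4, 105.4, 27.8]]
```

```bash
python3 - <<'E'
from h import *
print(manip.hand_in())
E
```

```text
the job is handed in; nothing more can be done
None
```

I handed the job in at about 54 s of the 210 s allowed. The dispenser is moved, all five casings are in the box, and the box is on the mat. No verdict was given.

- **Dispenser:** it stands upright near the middle of the white foam sheet, seen in both cameras at the end.
- **Casings:** I laid all five in the chute above the gate. I then held the box under the mouth and lifted the gate with its rims, and the casings slid in. The last pictures show the chute and cardboard empty and the gate shut.
- **Box:** it sits level on the black mat. My last fit puts it at about (461, -27), against a mat centre of about (457, -28), so it is off by about 4 mm.
- **Bystanders:** the other things on the bench look unmoved.

Three things were less clean than I would have liked:

- **The box sagged in the grip.** The fixed 30 N grip let the box droop by about 25° under the gate and the casings. I tilted the wrist to bring it level and it went down level.
- **One casing stands on end.** It leans against the box's front wall on top of another casing, about 10 mm above the rim. It looks stable and its centre is below the rim.
- **The count of five is partly indirect.** Only three casings show from above. I infer two more beneath from the height of the stack (35–39 mm) and the held weight (about 3.4 N).

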